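# Set up the kitchen scale with its nested measuring pans

## Robot

A 7-joint arm with a two-finger parallel gripper is mounted at the origin on the work surface. World frame = base frame: x ahead of the robot, y to its left, z up, the work surface at z = 0. Lengths are in mm, angles in rad, forces in N, time in s.
With the tool pointing down it reaches from about 400 to 875 mm from the base axis. Payload 4.4 kg.
Tool frame: the origin (TCP) lies midway between the tips of the shut fingers; the grasp point (between the pads) lies 19 mm behind it; z points along the fingers, y is the line along which they close (so a half turn about z gives the same grasp; the last joint's range is limited). The gripper opens to 85 mm and grips with 20 to 120 N. Pads are 22 mm wide; open, the fingers measure 114 mm over their backs; the gripper's body (76 mm by 85 mm) begins 54 mm behind the grasp point. The pads swing forward as they close: fully open they stand 13 mm farther back than shut.
Start: joints at [1.226, 0.628, 0.038, 1.517, -0.027, 0.996, -0.02], TCP at [178.909, -624.907, 231.313] pointing down, gripper open.
Joint ranges: [-3.06, 3.06], [-0.37, 2.12], [-1.25, 1.32], [0.18, 2.47], [-1.1, 4.24], [0.23, 1.98], [-2.94, 2.94]. Speed limits (rad/s): [2.57, 2.57, 3.14, 3.14, 3.14, 3.14, 3.14].

## Interface

Orientations are given as [roll, pitch, yaw] about the fixed x, y, z axes, in that order (R = Rz(yaw) Ry(pitch) Rx(roll)).
In Python, from cell import ctrl, get_image, get_calibration gives the robot as it stands.
- The arm moves only by the shell command python3 -m creep 'ROWS'. ROWS is JSON, a list of rows, each an object of numbers: "dx", "dy", "dz": the shift along the world's x, y, z normalised to -1 to 1, where 1 is 0.4 m; "rx", "ry", "rz": the turn, a rotation vector about the world's x, y, z normalised to -1 to 1, where 1 is 2 pi rad; "grip": the closure, from -1 (fully open) to 1 (shut). A call has exactly 5 rows; each row is the pose to reach, as a shift and turn from the pose commanded when the call began, turning the shorter way round; what a row does not reach only later rows make up. A row lasts 1/8 s, in which the tool goes at most 62.5 mm and 10.7 degrees, less where a joint would pass 70% of its speed; a pose out of reach is approached as far as the arm can. A call with a number of a shift or a turn outside -1 to 1 is refused whole. A call with a gripper value outside its range is refused whole. The fingers move at their own pace and stop on an object; the grip force is fixed at half the most. Time passes only in rows, so rows that repeat a pose let the fingers close, or fill a call up. It gives the time, the measured TCP pose, the force, the opening and the grip force at its end, in the units of the state.
- ctrl.read_state(): the state, without advancing time (a new reading comes with each control period).
- get_image(name): name is "side" or "top" or "wrist"; returns the picture (480x640x3 uint8, red, green, blue); there is no depth.
- get_calibration(name): a dict with "mtx" (3x3 intrinsics, pixels), "distortion" ([k1, k2, p1, p2, k3] as OpenCV has them; the pictures are not rectified), "world_from_camera" (4x4, takes a point from camera to world coordinates). Camera axes: x right, y down, z forward; pixel columns grow to the right and rows downward; lengths in mm; the calibration is good to about 2 mm. A picture is of the moment at which its call begins: read the wrist's pose just before it. get_calibration takes no time and is no camera call; for the wrist camera it gives the pose at the moment of the call.
- ctrl.finish_job(): hands the job in; it is judged then, once.
The state is a dict: "clock": time; "qpos": joint angles; "qd": joint speeds; "tau": joint torques, N m; "eef_pos": TCP position; "tool_rot": TCP orientation; "force": force on the tool from outside, world axes, zero at the start; "torque": the same for the moment, N m; "width": finger opening in mm; "gripper_force": force on a finger pad.
Only numpy, scipy, OpenCV 4.12 (cv2) and the standard library are available. Lean on these libraries where they do the work, as an engineer would, in place of code of your own. Each camera call takes 0.05 s, during which the arm holds its last target. There are 200 camera calls.

## Task

Get the kitchen scale ready for weighing: first lift the jar off it and stand it wholly on the round cork mat, then seat the loose platter flat on the scale's two pegs. Nest all the measuring pans in the middle of the platter, largest at the bottom, with their handles fanned out so that each clears the others and any two handle ends are at least 50 mm apart; once the nest stands and you have let go of it, press the tare button fully down and release it. Knock over neither the jar nor the pepper mill.

Things in the scene. Friction and masses are not known exactly. Their poses are not given: they have to be found in the camera images.
- scale: white kitchen scale, fixed: box 235 (x) by 144 (y) mm, top face at 30 mm. Origin: on the counter under the middle of the platter's place; the box spans x -155 to +80, y -72 to +72 mm. Two black tapered pegs on top at (0, +50) and (0, -50) mm, 11.6 mm thick at the root, 8 at the tip, 6.5 tall. The strip at -x, towards the robot, has a display and the tare button.
- tare_top (a point): middle of the top of the round grey tare button (26 mm across) on the scale's control strip, at (-122, 0) mm of the scale's origin; pressed straight down, about 4 N takes it fully down.
- tare (a joint): tare button travel in m: 0 released, 0.006 fully down; it springs back. At least 0.0045 for a tenth of a second counts as pressed.
- platter: loose steel plate 160 (x) by 150 (y) by 8 mm, 0.3 kg, two 17 mm through holes at (0, +50), (0, -50) mm for the scale's pegs; fits either way round. Origin: middle of the underside. Upright lifting tab near its -x edge, centred at x = -74 mm, 10 thick (x), 44 wide (y), its top 33 mm above the underside. Seated, its underside lies on the scale's top face, 30 mm above the counter.
- jar: glass spice jar with steel lid, 48 mm across, 90 mm tall, 0.2 kg, standing on the scale between the pegs at the start. Origin: middle of its underside, z up along its axis.
- mat: round cork mat, fixed to the counter, 100 mm across, 6 mm thick. Origin: middle of its underside.
- mill: bystander: wooden pepper mill, 155 mm tall, 54 mm across; origin at the middle of its foot, z up.
- pan1: steel measuring pan, 112 mm across the rim (104 mm across the foot), rim 40 mm high, wall 3 mm, floor 4 mm, about 0.2 kg; may be absent. Origin: middle of the underside, z up. Straight level handle along +x, 14 mm wide, 8 thick, its middle 46 mm above the underside, ending 130 mm from the axis. Nested, it sits 4 mm above the pan below and its handle passes over the rims below.
- pan1_tip (a point): end of pan1's handle: (130, 0, 46) mm in the pan's frame.
- pan2: steel measuring pan, 96 mm across the rim (88 mm across the foot), rim 40 mm high, wall 3 mm, floor 4 mm, about 0.17 kg; may be absent. Origin: middle of the underside, z up. Straight level handle along +x, 14 mm wide, 8 thick, its middle 46 mm above the underside, ending 130 mm from the axis. Nested, it sits 4 mm above the pan below and its handle passes over the rims below.
- pan2_tip (a point): end of pan2's handle: (130, 0, 46) mm in the pan's frame.
- pan3: steel measuring pan, 80 mm across the rim (72 mm across the foot), rim 40 mm high, wall 3 mm, floor 4 mm, about 0.14 kg; may be absent. Origin: middle of the underside, z up. Straight level handle along +x, 14 mm wide, 8 thick, its middle 46 mm above the underside, ending 130 mm from the axis. Nested, it sits 4 mm above the pan below and its handle passes over the rims below.
- pan3_tip (a point): end of pan3's handle: (130, 0, 46) mm in the pan's frame.
- pan4: steel measuring pan, 64 mm across the rim (56 mm across the foot), rim 40 mm high, wall 3 mm, floor 4 mm, about 0.11 kg; may be absent. Origin: middle of the underside, z up. Straight level handle along +x, 14 mm wide, 8 thick, its middle 46 mm above the underside, ending 130 mm from the axis. Nested, it sits 4 mm above the pan below and its handle passes over the rims below.
- pan4_tip (a point): end of pan4's handle: (130, 0, 46) mm in the pan's frame.
- pan5: steel measuring pan, 48 mm across the rim (40 mm across the foot), rim 40 mm high, wall 3 mm, floor 4 mm, about 0.09 kg; may be absent. Origin: middle of the underside, z up. Straight level handle along +x, 14 mm wide, 8 thick, its middle 46 mm above the underside, ending 130 mm from the axis. Nested, it sits 4 mm above the pan below and its handle passes over the rims below.
- pan5_tip (a point): end of pan5's handle: (130, 0, 46) mm in the pan's frame.
Not all that is in view belongs to the job. Leave any pink look-alike of the pan4 alone.

How it is judged (in metres and radians):
On the way, in this order (a step that is already met when the one before it is completed fails the run):
1. the jar stands on the cork mat (horizontal distance between jar and mat below 0.03 m and z of jar in the frame of mat below 0.012 m and angle between jar's own z axis and vertical below 0.1 rad and contact force between the fingers and jar below 0.2 N), for 0.2 s.
2. the platter is seated on the scale's pegs, flat and let go (horizontal distance between platter and scale below 0.005 m and z of platter in the frame of scale between 0.027 and 0.0325 m and angle between the y axis of platter and the y axis of scale, either way round below 0.08 rad and angle between platter's own z axis and vertical below 0.05 rad and contact force between the fingers and platter below 0.2 N), for 0.2 s.
3. all pans are nested on the platter with their handles fanned, and let go (horizontal distance between platter and scale below 0.005 m and z of platter in the frame of scale between 0.027 and 0.0325 m and angle between the y axis of platter and the y axis of scale, either way round below 0.08 rad and angle between platter's own z axis and vertical below 0.05 rad and horizontal distance between each of pan1, pan2, pan3, pan4, pan5 and platter below 0.032 m and z of pan1 in the frame of platter between 0.004 and 0.03 m and angle between each of pan1, pan2, pan3, pan4, pan5's own z axis and vertical below 0.1 rad and z of pan2 in the frame of platter between 0.004 and 0.03 m and z of pan3 in the frame of platter between 0.004 and 0.03 m and z of pan4 in the frame of platter between 0.004 and 0.03 m and z of pan5 in the frame of platter between 0.004 and 0.03 m and horizontal distance between pan1_tip and pan2_tip above 0.04 m and horizontal distance between each of pan1_tip, pan2_tip and pan3_tip above 0.04 m and horizontal distance between each of pan1_tip, pan2_tip, pan3_tip and pan4_tip above 0.04 m and horizontal distance between each of pan1_tip, pan2_tip, pan3_tip, pan4_tip and pan5_tip above 0.04 m and contact force between the fingers and pan1 below 0.2 N and contact force between the fingers and pan2 below 0.2 N and contact force between the fingers and pan3 below 0.2 N and contact force between the fingers and pan4 below 0.2 N and contact force between the fingers and pan5 below 0.2 N and linear speed of each of pan1, pan2, pan3, pan4, pan5, platter, jar below 0.02 m/s), for 0.3 s.
4. the tare button is pressed fully down (value of joint tare above 0.0045 m), for 0.1 s.
At the end, for the whole second after the job is handed in: Jar upright on the mat (30 mm off its middle at most); platter fully down on the pegs (5 mm, 0.08 rad); every pan upright, nested (underside under 30 mm above the platter's), within 32 mm of the platter's middle; handle ends over 40 mm apart; tare pressed after that, released; all at rest (horizontal distance between jar and mat below 0.03 m and z of jar in the frame of mat below 0.012 m and angle between each of jar, pan1, pan2, pan3, pan4, pan5's own z axis and vertical below 0.1 rad and horizontal distance between platter and scale below 0.005 m and z of platter in the frame of scale between 0.027 and 0.0325 m and angle between the y axis of platter and the y axis of scale, either way round below 0.08 rad and angle between platter's own z axis and vertical below 0.05 rad and horizontal distance between each of pan1, pan2, pan3, pan4, pan5 and platter below 0.032 m and z of pan1 in the frame of platter between 0.004 and 0.03 m and z of pan2 in the frame of platter between 0.004 and 0.03 m and z of pan3 in the frame of platter between 0.004 and 0.03 m and z of pan4 in the frame of platter between 0.004 and 0.03 m and z of pan5 in the frame of platter between 0.004 and 0.03 m and horizontal distance between pan1_tip and pan2_tip above 0.04 m and horizontal distance between each of pan1_tip, pan2_tip and pan3_tip above 0.04 m and horizontal distance between each of pan1_tip, pan2_tip, pan3_tip and pan4_tip above 0.04 m and horizontal distance between each of pan1_tip, pan2_tip, pan3_tip, pan4_tip and pan5_tip above 0.04 m and linear speed of each of pan1, pan2, pan3, pan4, pan5, platter, jar below 0.02 m/s and value of joint tare below 0.002 m); the robot touches nothing.
It fails at once if the jar or the pepper mill is knocked over (angle between any of jar, mill's own z axis and vertical above 0.6 rad).
Of pan1, pan2, pan3, pan4, pan5 only 3 to 5 are there at a start; the rules pass over those that are not, and their reading is None.
At some moment in a run one of pan1, pan2, pan3, pan4, pan5 may be knocked a few centimetres aside while the robot is not near it.
It also fails if it takes over 210 s, if anything falls off the work surface, if the arm or the gripper's body presses on something with over 40 N, if the wrist force passes 120 N, or if a joint passes its speed limit or range.

## Working session

There is one attempt and no reset: what is moved stays moved. The work goes in short steps, Python scripts to look and compute and a shell command to move; the robot and the scene stay as the last step left them, time stands still between calls to the robot, and variables do not carry over. Pictures are saved under pics/ and viewed, at most 14 in all, crops included, and the job is handed in when it is done.

```bash
ls; mkdir -p pics; python3 - <<'E'
from cell import ctrl,get_image,get_calibration
import cv2,numpy as np
for n in("top","side"):
    im=get_image(n); cv2.imwrite(f"pics/{n}0.png",im[...,::-1])
    c=get_calibration(n); print(n,np.round(c["mtx"],1).tolist(),c["distortion"],np.round(c["world_from_camera"],3).tolist())
s=ctrl.read_state(); print(s["eef_pos"],s["tool_rot"],s["width"])
E
```

```text
pics
top [[580.9, 0.0, 315.3], [0.0, 580.9, 221.9], [0.0, 0.0, 1.0]] [-0.1185146  0.         0.         0.         0.       ] [[-0.02, -0.987, 0.16, 186.173], [-1.0, 0.018, -0.015, 37.677], [0.012, -0.16, -0.987, 1703.554], [0.0, 0.0, 0.0, 1.0]]
side [[529.7, 0.0, 315.7], [0.0, 529.7, 232.1], [0.0, 0.0, 1.0]] [-0.10352109  0.          0.          0.          0.        ] [[-0.716, -0.41, 0.565, -399.563], [-0.698, 0.426, -0.575, 865.997], [-0.005, -0.806, -0.591, 941.778], [0.0, 0.0, 0.0, 1.0]]
[ 178.75860754 -624.33873099  230.4751071 ] [-3.13984300e+00  1.55855226e-05  2.78799405e-01] 85.68960675207205
```

View pics/top0.png

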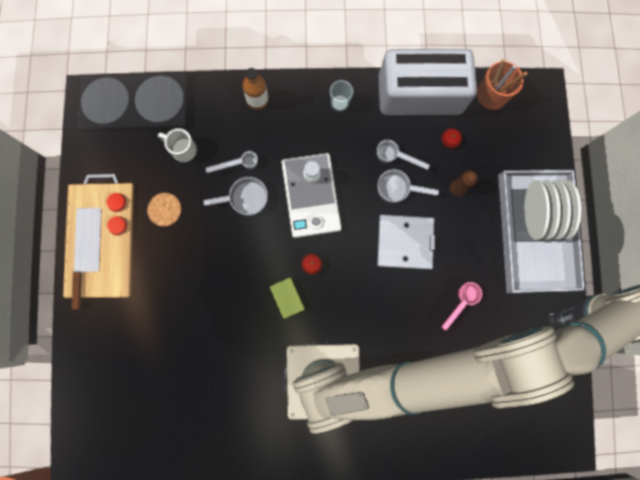

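View pics/side0.png

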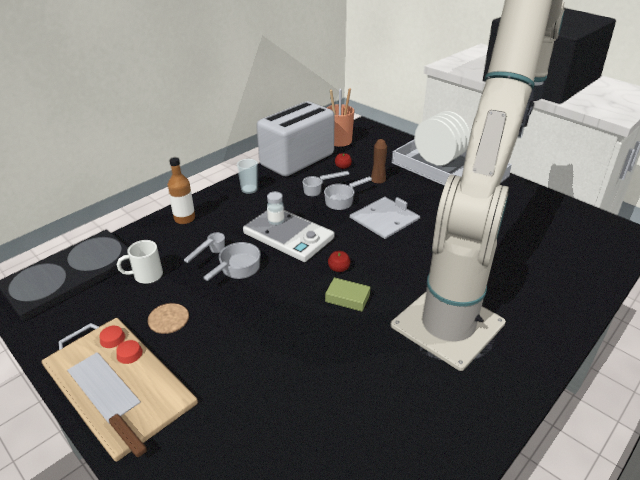

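Top view: jar (312,170) stands on the scale (~310,195), and the platter is at (405,240) with its tab at (432,242). The mat is at (164,209) and the mill at (463,183). There are four grey pans, at (247,196), (393,185), (387,151) and (249,160). The pink one at (470,293) is the look-alike, so I'll leave it alone. Next I'll measure positions coarsely.

```bash
cat > h.py <<'E'
from cell import ctrl,get_image,get_calibration
import cv2,numpy as np
def cast(c,uv,z):
    """pixels -> world points on the plane at height z (mm)"""
    uv=np.array(uv,float).reshape(-1,1,2)
    n=cv2.undistortPoints(uv,np.array(c["mtx"]),np.array(c["distortion"])).reshape(-1,2)
    T=np.array(c["world_from_camera"]); d=np.c_[n,np.ones(len(n))]@T[:3,:3].T
    return T[:3,3]+d*((z-T[2,3])/d[:,2])[:,None]
def proj(c,P):
    T=np.linalg.inv(np.array(c["world_from_camera"]))
    return cv2.projectPoints(np.array(P,float).reshape(-1,3),cv2.Rodrigues(T[:3,:3])[0],T[:3,3],np.array(c["mtx"]),np.array(c["distortion"]))[0].reshape(-1,2)
def st():
    s=ctrl.read_state(); print("t%.2f"%s["clock"],np.round(s["eef_pos"],1),np.round(s["tool_rot"],3),"w%.1f"%s["width"],"q",np.round(s["qpos"],2)); return s
E
python3 - <<'E'
from h import *
c=get_calibration("top"); im=cv2.imread("pics/top0.png")
cv2.imwrite("pics/topc.png",cv2.resize(im[130:335,140:490],None,fx=2.28,fy=2.28,interpolation=cv2.INTER_CUBIC))
hsv=cv2.cvtColor(im,cv2.COLOR_BGR2HSV)
m=((hsv[...,2]>75)&(hsv[...,1]<200)).astype(np.uint8)*255
m[:130]=0;m[320:]=0;m[:,:140]=0;m[:,490:]=0
for k in cv2.findContours(m,cv2.RETR_EXTERNAL,cv2.CHAIN_APPROX_NONE)[0]:
    if cv2.contourArea(k)<60: continue
    (x,y),(w,h),a=cv2.minAreaRect(k); mm=np.zeros(m.shape,np.uint8);cv2.drawContours(mm,[k],-1,255,-1)
    d=cv2.distanceTransform(mm,cv2.DIST_L2,5); _,r,_,p=cv2.minMaxLoc(d)
    P=k.reshape(-1,2); t=P[np.argmax(((P-p)**2).sum(1))]
    print("c",(round(x),round(y)),"sz",round(w),round(h),round(a),"incirc",p,"r%.1fpx=%.0fmm"%(r,r*2.85),"world z40",cast(c,p,40)[0][:2].round(),"tip",t,cast(c,t,46)[0][:2].round(),"z0",cast(c,(x,y),0)[0][:2].round())
E
```

```text
c (466, 303) sz 25 45 22 incirc (470, 293) r12.4px=35mm world z40 [ 240. -429.] tip [446 319] [ 168. -353.] z0 [ 213. -427.]
c (286, 298) sz 37 24 66 incirc (284, 292) r12.4px=35mm world z40 [255. 106.] tip [304 309] [206.  50.] z0 [240. 101.]
c (311, 264) sz 20 19 45 incirc (311, 263) r9.8px=28mm world z40 [337.  28.] tip [312 274] [305.  26.] z0 [338.  27.]
c (406, 242) sz 58 53 3 incirc (406, 242) r27.0px=77mm world z40 [ 392. -249.] tip [380 214] [ 475. -175.] z0 [ 398. -255.]
c (164, 209) sz 34 35 90 incirc (164, 209) r17.2px=49mm world z40 [502. 455.] tip [150 221] [467. 494.] z0 [510. 467.]
c (237, 193) sz 62 40 14 incirc (248, 196) r19.6px=56mm world z40 [536. 208.] tip [203 204] [514. 339.] z0 [555. 246.]
c (468, 178) sz 12 13 90 incirc (468, 178) r6.2px=18mm world z40 [ 580. -444.] tip [475 174] [ 590. -464.] z0 [ 589. -457.]
c (408, 186) sz 33 61 90 incirc (393, 185) r16.8px=48mm world z40 [ 562. -218.] tip [438 194] [ 531. -349.] z0 [ 569. -268.]
c (311, 195) sz 81 52 82 incirc (310, 191) r26.0px=74mm world z40 [548.  27.] tip [339 231] [427. -55.] z0 [545.  24.]
c (231, 161) sz 18 53 84 incirc (249, 159) r8.8px=25mm world z40 [648. 205.] tip [205 171] [613. 334.] z0 [654. 265.]
c (403, 153) sz 56 23 11 incirc (387, 150) r11.4px=32mm world z40 [ 669. -205.] tip [429 167] [ 613. -327.] z0 [ 670. -260.]
c (179, 143) sz 40 29 57 incirc (178, 143) r13.8px=39mm world z40 [702. 418.] tip [157 134] [730. 481.] z0 [714. 425.]
```

View pics/topc.png

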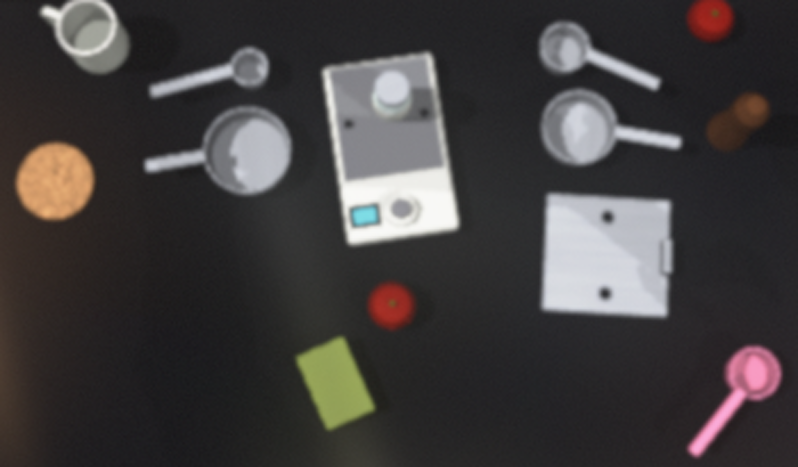

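Pans by rim radius: (248,196) r≈56 mm is pan1, (393,185) r≈48 is pan2, (387,150) r≈32 is pan4 and (249,159) r≈25 is pan5. pan3 is absent. The pink (470,293) also has r≈32, so it is the pan4 decoy; the steel-grey one at (387,150) is the real pan4. The crop confirms this. It also shows the pegs at crop (348,124) and (424,113), and the platter holes at crop (608,217) and (605,294). I'll move to a hover over the scale.

```bash
python3 -m creep '[{"dx":0.375,"dy":0.625,"dz":0.2},{"dx":0.375,"dy":0.625,"dz":0.2},{"dx":0.375,"dy":0.625,"dz":0.2},{"dx":0.375,"dy":0.625,"dz":0.2},{"dx":0.375,"dy":0.625,"dz":0.2}]'
python3 - <<'E'
from h import *
st(); c=get_calibration("top")
q=lambda x,y:(140+(x+.5)/2.28-.5,130+(y+.5)/2.28-.5)
p=cast(c,[q(348,124),q(424,113)],36); print("pegs",p.round(1),"mid",p.mean(0).round(1),"d",np.linalg.norm(p[0]-p[1]),"yaw",np.arctan2(*(p[0]-p[1])[[1,0]])-np.pi/2)
print("jar",cast(c,q(392,85),120).round(1),"tare",cast(c,q(402,208),36).round(1),"mat",cast(c,(164,209),6).round(1))
h=cast(c,[q(608,217),q(605,294)],8);print("holes",h.round(1),h.mean(0),"d",np.linalg.norm(h[0]-h[1]),"tab",cast(c,q(667,256),33).round(1))
E
```

```text
t0.10 [ 178.8 -624.3  230.5] [-3.14   0.     0.279] w85.7 q [ 1.23  0.63  0.04  1.52 -0.03  1.   -0.02]
pegs [[570.5  78.1  36. ]
 [583.3 -20.2  36. ]] mid [576.9  28.9  36. ] d 99.19637251809469 yaw 0.1295348459619341
jar [[599.4  21.3 120. ]] tare [[459.4  10.7  36. ]] mat [[508.9 463.6   6. ]]
holes [[ 447.2 -257.7    8. ]
 [ 346.7 -249.4    8. ]] [ 396.95324198 -253.53642076    8.        ] d 100.80272616637137 tab [[ 391.4 -327.3   33. ]]$[0]: bad value
```

```bash
python3 -m creep '[{"dx":0.375,"dy":0.625,"dz":0.2,"rx":0,"ry":0,"rz":0,"grip":-1},{"dx":0.375,"dy":0.625,"dz":0.2,"rx":0,"ry":0,"rz":0,"grip":-1},{"dx":0.375,"dy":0.625,"dz":0.2,"rx":0,"ry":0,"rz":0,"grip":-1},{"dx":0.375,"dy":0.625,"dz":0.2,"rx":0,"ry":0,"rz":0,"grip":-1},{"dx":0.375,"dy":0.625,"dz":0.2,"rx":0,"ry":0,"rz":0,"grip":-1}]'
python3 -c "
from h import *
st()"
```

```text
clock: 0.72
eef_pos: [330.0, -372.5, 311.8]
tool_rot: [-3.141, -0.0, 0.28]
force: [0.2, -0.4, -0.1]
width: 85.3
gripper_force: 0.0
t0.72 [ 330.  -372.5  311.8] [-3.141 -0.     0.28 ] w85.3 q [ 0.78  0.32  0.01  1.82 -0.    1.   -0.5 ]
```

```bash
python3 - <<'E'
from h import *
im=get_image("wrist");cv2.imwrite("pics/w1.png",im[...,::-1]);c=get_calibration("wrist");np.save("w1.npy",c,allow_pickle=True)
print(np.round(c["mtx"],1).tolist(),c["distortion"],np.round(c["world_from_camera"],3).tolist())
E
python3 -m creep '[{"dx":0.375,"dy":0.6,"dz":0,"rx":0,"ry":0,"rz":0,"grip":-1},{"dx":0.375,"dy":0.6,"dz":0,"rx":0,"ry":0,"rz":0,"grip":-1},{"dx":0.375,"dy":0.6,"dz":0,"rx":0,"ry":0,"rz":0,"grip":-1},{"dx":0.375,"dy":0.6,"dz":0,"rx":0,"ry":0,"rz":0,"grip":-1},{"dx":0.375,"dy":0.6,"dz":0,"rx":0,"ry":0,"rz":0,"grip":-1}]' | head -2
python3 -m creep '[{"dx":0.2,"dy":0.38,"dz":0,"rx":0,"ry":0,"rz":0,"grip":-1},{"dx":0.2,"dy":0.38,"dz":0,"rx":0,"ry":0,"rz":0,"grip":-1},{"dx":0.2,"dy":0.38,"dz":0,"rx":0,"ry":0,"rz":0,"grip":-1},{"dx":0.2,"dy":0.38,"dz":0,"rx":0,"ry":0,"rz":0,"grip":-1},{"dx":0.2,"dy":0.38,"dz":0,"rx":0,"ry":0,"rz":0,"grip":-1}]'
python3 - <<'E'
from h import *
im=get_image("wrist");cv2.imwrite("pics/w2.png",im[...,::-1]);c=get_calibration("wrist");np.save("w2.npy",c,allow_pickle=True)
cv2.imwrite("pics/w12.png",cv2.resize(np.hstack([cv2.imread("pics/w1.png"),im[...,::-1]]),(800,300),interpolation=cv2.INTER_AREA))
st()
E
```

```text
[[390.1, 0.0, 314.7], [0.0, 390.1, 235.4], [0.0, 0.0, 1.0]] [0.01866101 0.         0.         0.         0.        ] [[0.285, -0.92, -0.268, 403.433], [-0.958, -0.275, -0.077, -346.679], [-0.003, 0.279, -0.96, 456.209], [0.0, 0.0, 0.0, 1.0]]
clock: 1.4
eef_pos: [480.3, -131.4, 311.1]
clock: 2.02
eef_pos: [558.4, 16.1, 310.7]
tool_rot: [3.141, 0.002, 0.278]
force: [-1.3, -1.1, -0.4]
width: 85.6
gripper_force: 0.0
t2.08 [558.4  15.4 310.9] [3.141e+00 1.000e-03 2.770e-01] w85.7 q [ 0.02  0.42 -0.15  1.67  0.07  1.07 -1.44]
```

View pics/w12.png

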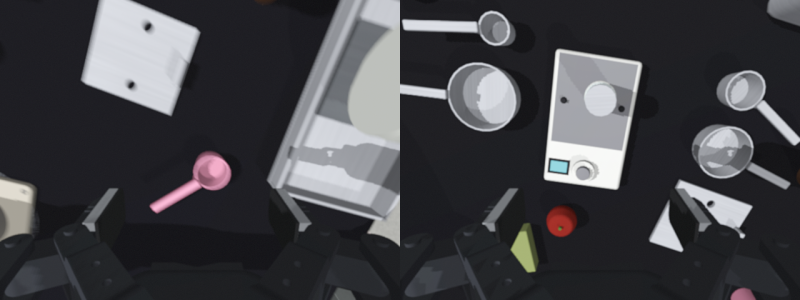

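Wrist view: pegs at about full-resolution (262,160) and (354,174), jar lid at about (320,152). pan1, pan5, pan4 and pan2 are all visible with clear rims. I'll refine the jar and pegs.

```bash
cat >> h.py <<'E'
def rect(im,c,z,x0,x1,y0,y1,s=1.):
    """warp the picture onto the plane z; px (col,row) -> world (x1-row/s, y1-col/s)"""
    K,D=np.array(c["mtx"]),np.array(c["distortion"])
    X,Y=np.meshgrid(x1-np.arange(int((x1-x0)*s))/s,y1-np.arange(int((y1-y0)*s))/s,indexing="ij")
    uv=proj(c,np.c_[X.ravel(),Y.ravel(),np.full(X.size,z)]).reshape(*X.shape,2).astype(np.float32)
    return cv2.remap(im,uv[...,0],uv[...,1],cv2.INTER_LINEAR)
def blobs(m,x1,y1,s,amin):
    for k in cv2.findContours(m.astype(np.uint8)*255,cv2.RETR_LIST,cv2.CHAIN_APPROX_NONE)[0]:
        if cv2.contourArea(k)<amin*s*s: continue
        M=cv2.moments(k);(u,v),(w,h),a=cv2.minAreaRect(k)
        print(" moment",round(x1-M["m01"]/M["m00"]/s,1),round(y1-M["m10"]/M["m00"]/s,1),"area%.0f"%(M["m00"]/s/s),"rect",round(x1-v/s,1),round(y1-u/s,1),"size",round(w/s,1),round(h/s,1),"ang",round(a,1))
E
python3 - <<'E'
from h import *
c=np.load("w2.npy",allow_pickle=True).item();im=cv2.imread("pics/w2.png")
g=cv2.cvtColor(rect(im,c,34,520,640,-60,120,2.),cv2.COLOR_BGR2GRAY)
print("pegs");blobs(g<60,640,120,2.,25)
g=cv2.cvtColor(rect(im,c,120,560,660,-30,70,2.),cv2.COLOR_BGR2GRAY)
print("lid",np.percentile(g,[10,50,90]));blobs(g>185,660,70,2.,300)
g=cv2.cvtColor(rect(im,c,30,380,720,-100,150,1.),cv2.COLOR_BGR2GRAY)
print("scale");blobs(g>70,720,150,1.,20000)
c=np.load("w1.npy",allow_pickle=True).item();im=cv2.imread("pics/w1.png")
g=cv2.cvtColor(rect(im,c,8,300,500,-360,-150,2.),cv2.COLOR_BGR2GRAY)
print("platter");blobs(g>110,500,-150,2.,3000);blobs(g<70,500,-150,2.,80)
E
```

```text
pegs
 moment 572.8 77.5 area52 rect 573.0 77.2 size 8.0 8.5 ang 90.0
 moment 585.4 -20.8 area69 rect 585.6 -20.9 size 9.5 9.2 ang 45.0
 moment 590.3 -51.1 area1862 rect 580.2 -47.8 size 119.5 23.5 ang 90.0
 moment 572.0 110.2 area2211 rect 580.2 107.0 size 119.5 26.0 ang 90.0
lid [ 35. 165. 215.]
 moment 598.1 22.5 area1523 rect 598.1 22.7 size 46.6 42.6 ang 36.9
 moment 629.5 2.7 area568 rect 603.6 20.5 size 98.2 87.8 ang 82.6
scale
 moment 542.2 23.9 area33605 rect 542.3 23.9 size 235.2 144.9 ang 82.6
platter
 moment 404.4 -241.5 area25476 rect 405.5 -240.9 size 169.5 155.1 ang 4.1
 moment 404.2 -241.8 area26396 rect 405.6 -241.0 size 172.5 157.7 ang 4.0
 moment 400.2 -254.8 area41795 rect 400.2 -254.8 size 199.5 209.5 ang 90.0
```

Scale origin is (579.2, 28.5) with yaw 0.128, confirmed by both the pegs and the box outline. Jar is at about (598.5, 22). Grasping the jar.

```bash
python3 -m creep '[{"dx":0.1,"dy":0.0125,"dz":0,"rx":0,"ry":0,"rz":0,"grip":-1},{"dx":0.1,"dy":0.0125,"dz":-0.15,"rx":0,"ry":0,"rz":0,"grip":-1},{"dx":0.1,"dy":0.0125,"dz":-0.3,"rx":0,"ry":0,"rz":0,"grip":-1},{"dx":0.1,"dy":0.0125,"dz":-0.4,"rx":0,"ry":0,"rz":0,"grip":-1},{"dx":0.1,"dy":0.0125,"dz":-0.4,"rx":0,"ry":0,"rz":0,"grip":-1}]' | head -3
python3 -m creep '[{"dx":0,"dy":0,"dz":-0.1,"rx":0,"ry":0,"rz":0,"grip":-1},{"dx":0,"dy":0,"dz":-0.215,"rx":0,"ry":0,"rz":0,"grip":-1},{"dx":0,"dy":0,"dz":-0.215,"rx":0,"ry":0,"rz":0,"grip":-1},{"dx":0,"dy":0,"dz":-0.215,"rx":0,"ry":0,"rz":0,"grip":0},{"dx":0,"dy":0,"dz":-0.215,"rx":0,"ry":0,"rz":0,"grip":1}]'
python3 -m creep '[{"dx":0,"dy":0,"dz":0,"rx":0,"ry":0,"rz":0,"grip":1},{"dx":0,"dy":0,"dz":0,"rx":0,"ry":0,"rz":0,"grip":1},{"dx":0,"dy":0,"dz":0,"rx":0,"ry":0,"rz":0,"grip":1},{"dx":0,"dy":0,"dz":0.02,"rx":0,"ry":0,"rz":0,"grip":1},{"dx":0,"dy":0,"dz":0.04,"rx":0,"ry":0,"rz":0,"grip":1}]'
```

```text
clock: 2.7
eef_pos: [596.1, 19.9, 148.6]
tool_rot: [-3.141, 0.007, 0.276]
clock: 3.32
eef_pos: [600.9, 22.0, 68.0]
tool_rot: [3.141, -0.005, 0.278]
force: [-0.4, -0.6, -0.2]
width: 51.4
gripper_force: 0.0
clock: 3.95
eef_pos: [599.1, 22.1, 82.3]
tool_rot: [3.141, -0.001, 0.279]
force: [-0.4, -0.3, -3.0]
width: 46.0
gripper_force: 61.8
```

```bash
python3 -m creep '[{"dx":0,"dy":0,"dz":0.1,"rx":0,"ry":0,"rz":0,"grip":1},{"dx":0,"dy":0.02,"dz":0.175,"rx":0,"ry":0,"rz":0,"grip":1},{"dx":-0.03,"dy":0.14,"dz":0.175,"rx":0,"ry":0,"rz":0,"grip":1},{"dx":-0.06,"dy":0.27,"dz":0.175,"rx":0,"ry":0,"rz":0,"grip":1},{"dx":-0.09,"dy":0.4,"dz":0.175,"rx":0,"ry":0,"rz":0,"grip":1}]' | head -3
python3 -m creep '[{"dx":-0.03,"dy":0.14,"dz":0,"rx":0,"ry":0,"rz":0,"grip":1},{"dx":-0.06,"dy":0.28,"dz":0,"rx":0,"ry":0,"rz":0,"grip":1},{"dx":-0.09,"dy":0.42,"dz":0,"rx":0,"ry":0,"rz":0,"grip":1},{"dx":-0.115,"dy":0.54,"dz":0,"rx":0,"ry":0,"rz":0,"grip":1},{"dx":-0.135,"dy":0.65,"dz":0,"rx":0,"ry":0,"rz":0,"grip":1}]' | head -3
python3 -m creep '[{"dx":0,"dy":0.055,"dz":0,"rx":0,"ry":0,"rz":0,"grip":1},{"dx":0,"dy":0.055,"dz":-0.1,"rx":0,"ry":0,"rz":0,"grip":1},{"dx":0,"dy":0.055,"dz":-0.2,"rx":0,"ry":0,"rz":0,"grip":1},{"dx":0,"dy":0.055,"dz":-0.25,"rx":0,"ry":0,"rz":0,"grip":1},{"dx":0,"dy":0.055,"dz":-0.265,"rx":0,"ry":0,"rz":0,"grip":1}]'
```

```text
clock: 4.58
eef_pos: [562.6, 183.4, 152.0]
tool_rot: [-3.141, -0.001, 0.278]
clock: 5.2
eef_pos: [507.8, 444.1, 151.7]
tool_rot: [-3.141, 0.0, 0.28]
clock: 5.82
eef_pos: [508.5, 463.6, 44.5]
tool_rot: [3.141, 0.002, 0.279]
force: [-0.8, 0.7, 5.1]
width: 45.9
gripper_force: 63.4
```

```bash
python3 -m creep '[{"dx":0,"dy":0,"dz":0,"rx":0,"ry":0,"rz":0,"grip":1},{"dx":0,"dy":0,"dz":-0.003,"rx":0,"ry":0,"rz":0,"grip":1},{"dx":0,"dy":0,"dz":-0.006,"rx":0,"ry":0,"rz":0,"grip":1},{"dx":0,"dy":0,"dz":-0.008,"rx":0,"ry":0,"rz":0,"grip":1},{"dx":0,"dy":0,"dz":-0.008,"rx":0,"ry":0,"rz":0,"grip":1}]'
```

```text
clock: 6.45
eef_pos: [509.7, 464.8, 44.4]
tool_rot: [-3.141, -0.002, 0.279]
force: [-1.5, -1.1, 7.4]
width: 45.7
gripper_force: 63.1
```

```bash
python3 -m creep '[{"dx":0,"dy":0,"dz":0,"rx":0,"ry":0,"rz":0,"grip":-1},{"dx":0,"dy":0,"dz":0,"rx":0,"ry":0,"rz":0,"grip":-1},{"dx":0,"dy":0,"dz":0,"rx":0,"ry":0,"rz":0,"grip":-1},{"dx":0,"dy":0,"dz":0.1,"rx":0,"ry":0,"rz":0,"grip":-1},{"dx":0,"dy":0,"dz":0.25,"rx":0,"ry":0,"rz":0,"grip":-1}]' | head -5
python3 -m creep '[{"dx":0,"dy":0,"dz":0.15,"rx":0,"ry":0,"rz":0,"grip":-1},{"dx":0,"dy":0,"dz":0.3,"rx":0,"ry":0,"rz":0,"grip":-1},{"dx":-0.03,"dy":-0.13,"dz":0.42,"rx":0,"ry":0,"rz":0,"grip":-1},{"dx":-0.06,"dy":-0.27,"dz":0.42,"rx":0,"ry":0,"rz":0,"grip":-1},{"dx":-0.09,"dy":-0.4,"dz":0.42,"rx":0,"ry":0,"rz":0,"grip":-1}]' | head -3
python3 - <<'E'
from h import *
im=get_image("top");cv2.imwrite("pics/top2.png",im[...,::-1])
c=get_calibration("top");g=im
J=proj(c,[[508,463,96]])[0];print(J)
cv2.imwrite("pics/matc.png",cv2.resize(im[180:250,120:210,::-1],None,fx=4,fy=4,interpolation=cv2.INTER_CUBIC))
E
```

```text
clock: 7.08
eef_pos: [507.7, 462.9, 140.9]
tool_rot: [3.139, 0.004, 0.279]
force: [0.7, 1.0, 0.6]
width: 85.3
clock: 7.7
eef_pos: [472.9, 302.1, 311.1]
tool_rot: [3.142, -0.002, 0.278]
[156.49403519 203.53289962]
```

View pics/matc.png

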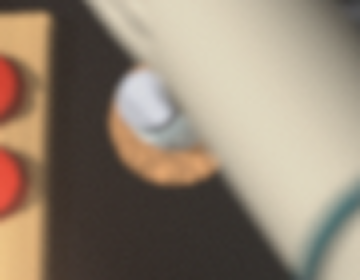

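The jar stands on the mat with its lid at about px (157,204), which matches the predicted (156.5,203.5). Next is a hover over the platter.

```bash
python3 -m creep '[{"dx":0,"dy":-0.14,"dz":0,"rx":0,"ry":0,"rz":-0.02,"grip":-1},{"dx":0,"dy":-0.28,"dz":0,"rx":0,"ry":0,"rz":-0.04,"grip":-1},{"dx":0,"dy":-0.42,"dz":0,"rx":0,"ry":0,"rz":-0.057,"grip":-1},{"dx":0,"dy":-0.56,"dz":0,"rx":0,"ry":0,"rz":-0.057,"grip":-1},{"dx":0,"dy":-0.7,"dz":0,"rx":0,"ry":0,"rz":-0.057,"grip":-1}]' | head -3
python3 -m creep '[{"dx":-0.02,"dy":-0.14,"dz":0,"rx":0,"ry":0,"rz":0,"grip":-1},{"dx":-0.04,"dy":-0.28,"dz":0,"rx":0,"ry":0,"rz":0,"grip":-1},{"dx":-0.06,"dy":-0.42,"dz":0,"rx":0,"ry":0,"rz":0,"grip":-1},{"dx":-0.06,"dy":-0.56,"dz":0,"rx":0,"ry":0,"rz":0,"grip":-1},{"dx":-0.06,"dy":-0.67,"dz":0,"rx":0,"ry":0,"rz":0,"grip":-1}]' | head -3
python3 -m creep '[{"dx":0,"dy":0,"dz":0,"rx":0,"ry":0,"rz":0,"grip":-1},{"dx":0,"dy":0,"dz":0,"rx":0,"ry":0,"rz":0,"grip":-1},{"dx":0,"dy":0,"dz":0,"rx":0,"ry":0,"rz":0,"grip":-1},{"dx":0,"dy":0,"dz":0,"rx":0,"ry":0,"rz":0,"grip":-1},{"dx":0,"dy":0,"dz":0,"rx":0,"ry":0,"rz":0,"grip":-1}]' | head -3
python3 - <<'E'
from h import *
st();im=get_image("wrist");cv2.imwrite("pics/w3.png",im[...,::-1]);c=get_calibration("wrist");np.save("w3.npy",c,allow_pickle=True)
im=im[...,::-1]
r=rect(im,c,8,300,500,-360,-150,2.);cv2.imwrite("pics/plat.png",r)
g=cv2.cvtColor(r,cv2.COLOR_BGR2GRAY)
blobs(g>110,500,-150,2.,3000);print("holes z8");blobs(g<70,500,-150,2.,50)
E
```

```text
clock: 8.38
eef_pos: [472.9, 22.6, 310.3]
tool_rot: [-3.142, -0.001, -0.079]
clock: 9.0
eef_pos: [448.7, -246.3, 310.3]
tool_rot: [3.141, -0.001, -0.081]
clock: 9.62
eef_pos: [449.1, -243.3, 310.2]
tool_rot: [-3.141, -0.0, -0.078]
t9.62 [ 449.1 -243.3  310.2] [-3.141 -0.    -0.078] w85.5 q [ 0.3   0.34  0.19  1.8  -0.08  1.01 -1.13]
 moment 398.0 -253.9 area24674 rect 397.9 -255.2 size 166.0 152.6 ang 4.6
holes z8
 moment 349.2 -249.2 area115 rect 349.2 -249.0 size 11.7 12.4 ang 45.0
 moment 448.3 -257.2 area133 rect 448.2 -257.2 size 12.5 13.5 ang 90.0
 moment 397.9 -254.1 area25470 rect 397.9 -255.3 size 168.5 155.2 ang 4.6
 moment 400.2 -254.8 area41795 rect 400.2 -254.8 size 199.5 209.5 ang 90.0
```

View pics/plat.png

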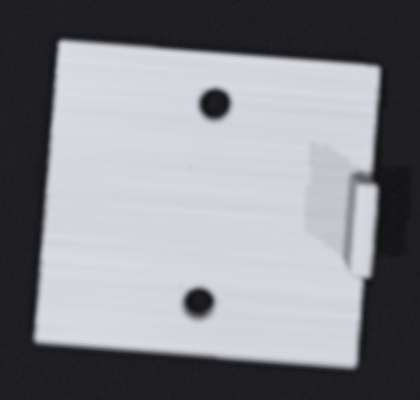

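Platter view: holes at crop (215,104) and (199,303), tab at (362,225). So the platter centre is (398.5,-252.8), its x axis points at 85.4° and the tab is at (392.6,-326.6). Grasping the tab.

```bash
python3 -m creep '[{"dx":-0.07,"dy":-0.1,"dz":0,"rx":0,"ry":0,"rz":0,"grip":-1},{"dx":-0.141,"dy":-0.207,"dz":-0.1,"rx":0,"ry":0,"rz":0,"grip":-1},{"dx":-0.141,"dy":-0.207,"dz":-0.25,"rx":0,"ry":0,"rz":0,"grip":-1},{"dx":-0.141,"dy":-0.207,"dz":-0.4,"rx":0,"ry":0,"rz":0,"grip":-0.3},{"dx":-0.141,"dy":-0.207,"dz":-0.52,"rx":0,"ry":0,"rz":0,"grip":-0.3}]' | head -3
python3 -m creep '[{"dx":0,"dy":0,"dz":-0.1,"rx":0,"ry":0,"rz":0,"grip":-0.3},{"dx":0,"dy":0,"dz":-0.17,"rx":0,"ry":0,"rz":0,"grip":-0.3},{"dx":0,"dy":0,"dz":-0.21,"rx":0,"ry":0,"rz":0,"grip":-0.3},{"dx":0,"dy":0,"dz":-0.22,"rx":0,"ry":0,"rz":0,"grip":-0.3},{"dx":0,"dy":0,"dz":-0.22,"rx":0,"ry":0,"rz":0,"grip":0.2}]'
python3 -m creep '[{"dx":0,"dy":0,"dz":0,"rx":0,"ry":0,"rz":0,"grip":0.6},{"dx":0,"dy":0,"dz":0,"rx":0,"ry":0,"rz":0,"grip":1},{"dx":0,"dy":0,"dz":0,"rx":0,"ry":0,"rz":0,"grip":1},{"dx":0,"dy":0,"dz":0,"rx":0,"ry":0,"rz":0,"grip":1},{"dx":0,"dy":0,"dz":0,"rx":0,"ry":0,"rz":0,"grip":1}]'
```

```text
clock: 10.3
eef_pos: [392.2, -326.4, 100.2]
tool_rot: [-3.141, 0.0, -0.079]
clock: 10.92
eef_pos: [392.9, -327.0, 14.7]
tool_rot: [3.141, -0.001, -0.079]
force: [0.3, -0.0, 0.4]
width: 38.3
gripper_force: 0.0
clock: 11.55
eef_pos: [393.1, -327.1, 15.2]
tool_rot: [3.141, -0.002, -0.079]
force: [-0.1, 0.6, 7.1]
width: 8.6
gripper_force: 61.0
```

```bash
python3 -m creep '[{"dx":0,"dy":0,"dz":0.03,"rx":0,"ry":0,"rz":0,"grip":1},{"dx":0,"dy":0,"dz":0.1,"rx":0,"ry":0,"rz":0,"grip":1},{"dx":0,"dy":0,"dz":0.2,"rx":0,"ry":0,"rz":0,"grip":1},{"dx":0.02,"dy":0.04,"dz":0.3,"rx":0,"ry":0,"rz":0.02,"grip":1},{"dx":0.05,"dy":0.1,"dz":0.3,"rx":0,"ry":0,"rz":0.046,"grip":1}]'
python3 -m creep '[{"dx":0.09,"dy":0.12,"dz":0,"rx":0,"ry":0,"rz":0.029,"grip":1},{"dx":0.18,"dy":0.24,"dz":0,"rx":0,"ry":0,"rz":0.058,"grip":1},{"dx":0.27,"dy":0.36,"dz":0,"rx":0,"ry":0,"rz":0.087,"grip":1},{"dx":0.36,"dy":0.48,"dz":0,"rx":0,"ry":0,"rz":0.116,"grip":1},{"dx":0.45,"dy":0.6,"dz":0,"rx":0,"ry":0,"rz":0.145,"grip":1}]' | head -3
python3 -m creep '[{"dx":0.05,"dy":0.07,"dz":0,"rx":0,"ry":0,"rz":0.029,"grip":1},{"dx":0.1,"dy":0.14,"dz":0,"rx":0,"ry":0,"rz":0.058,"grip":1},{"dx":0.13,"dy":0.19,"dz":0,"rx":0,"ry":0,"rz":0.08,"grip":1},{"dx":0.15,"dy":0.212,"dz":0,"rx":0,"ry":0,"rz":0.0922,"grip":1},{"dx":0.15,"dy":0.212,"dz":0,"rx":0,"ry":0,"rz":0.0922,"grip":1}]'
python3 - <<'E'
from h import *
st();im=get_image("wrist")[...,::-1];cv2.imwrite("pics/w4.png",im);c=get_calibration("wrist");np.save("w4.npy",c,allow_pickle=True)
cv2.imwrite("pics/side4.png",get_image("side")[100:340,150:550,::-1])
E
```

```text
clock: 12.18
eef_pos: [413.9, -288.5, 137.6]
tool_rot: [3.136, -0.004, 0.213]
force: [1.1, 0.4, -5.2]
width: 8.6
gripper_force: 59.6
clock: 12.8
eef_pos: [593.1, -45.4, 134.6]
tool_rot: [3.141, 0.001, 1.127]
clock: 13.42
eef_pos: [652.4, 38.9, 134.1]
tool_rot: [-3.141, -0.0, 1.7]
force: [-0.0, -0.9, -4.0]
width: 8.6
gripper_force: 59.7
t13.43 [652.4  38.9 134.1] [-3.141 -0.     1.7  ] w8.6 q [ 0.06  0.75 -0.28  1.59  0.26  0.83 -0.19]
```

View pics/w4.png

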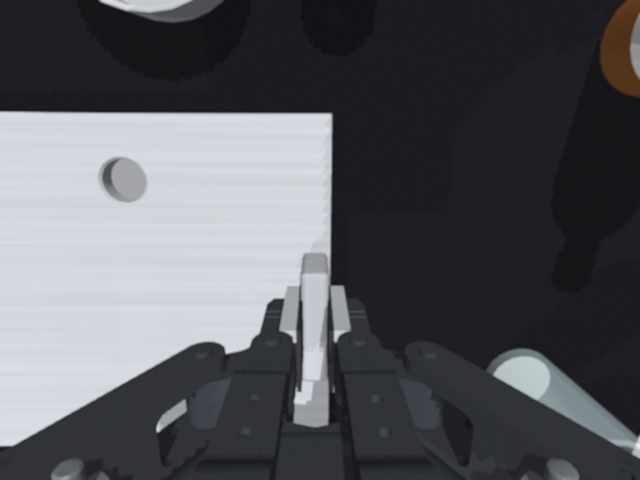

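Wrist view: platter held level, tab between the fingers, one hole at px (123,179) with the edge corner at (332,113). I'll check where that hole and corner are against the pegs.

```bash
python3 - <<'E'
from h import *
c=np.load("w4.npy",allow_pickle=True).item();im=cv2.imread("pics/w4.png")
g=cv2.cvtColor(im[140:225,80:175],cv2.COLOR_BGR2GRAY)
for k in cv2.findContours((g<185).astype(np.uint8)*255,cv2.RETR_EXTERNAL,cv2.CHAIN_APPROX_NONE)[0]:
    if cv2.contourArea(k)>600: e=cv2.fitEllipse(k);print(e); uv=(e[0][0]+80,e[0][1]+140)
a=.1283;o=np.array([579.2,28.5]);R=np.array([[np.cos(a),-np.sin(a)],[np.sin(a),np.cos(a)]])
for z in(126,127.5,129): print(z,"hole",cast(c,uv,z)[0].round(1),"corner",cast(c,(332,113),z)[0].round(1))
print("exp peg",o+R@[0,50],"exp corner",o+R@[80,75])
l=[cast(c,p,127.5)[0][:2] for p in((20,112),(300,113.5))];print("edge dir",np.arctan2(*(l[1]-l[0])[::-1]))
E
```

```text
((42.561622619628906, 39.037864685058594), (41.29294204711914, 49.572669982910156), 127.78892517089844)
126 hole [572.1  77.9 126. ] corner [648.5 112.4 126. ]
127.5 hole [572.8  78.2 127.5] corner [648.4 112.3 127.5]
129 hole [573.5  78.5 129. ] corner [648.3 112.3 129. ]
exp peg [572.80258496  78.08904194] exp corner [648.94634454 113.11942698]
edge dir 0.12786137462303468
```

View pics/side4.png

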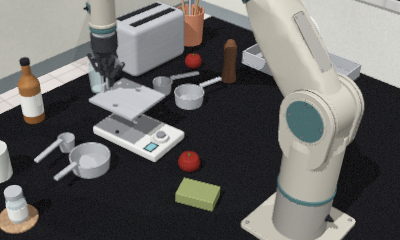

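Hole and corner match the prediction within 1 mm, with yaw 0.128. The side view shows the jar upright on the mat. Lowering the platter.

```bash
python3 -m creep '[{"dx":0,"dy":0,"dz":-0.06,"rx":0,"ry":0,"rz":0,"grip":1},{"dx":0,"dy":0,"dz":-0.12,"rx":0,"ry":0,"rz":0,"grip":1},{"dx":0,"dy":0,"dz":-0.17,"rx":0,"ry":0,"rz":0,"grip":1},{"dx":0,"dy":0,"dz":-0.2,"rx":0,"ry":0,"rz":0,"grip":1},{"dx":0,"dy":0,"dz":-0.2,"rx":0,"ry":0,"rz":0,"grip":1}]'|tail -4
python3 -m creep '[{"dx":0,"dy":0,"dz":-0.005,"rx":0,"ry":0,"rz":0,"grip":1},{"dx":0,"dy":0,"dz":-0.01,"rx":0,"ry":0,"rz":0,"grip":1},{"dx":0,"dy":0,"dz":-0.015,"rx":0,"ry":0,"rz":0,"grip":1},{"dx":0,"dy":0,"dz":-0.02,"rx":0,"ry":0,"rz":0,"grip":1},{"dx":0,"dy":0,"dz":-0.023,"rx":0,"ry":0,"rz":0,"grip":1}]'
```

```text
tool_rot: [-3.14, 0.0, 1.7]
force: [-0.1, -0.4, -3.6]
width: 8.6
gripper_force: 59.6
clock: 14.78
eef_pos: [652.7, 38.1, 45.3]
tool_rot: [3.141, 0.0, 1.7]
force: [-1.9, -0.6, 6.0]
width: 8.3
gripper_force: 61.0
```

```bash
python3 -m creep '[{"dx":0,"dy":0,"dz":0,"rx":0,"ry":0,"rz":0,"grip":0},{"dx":0,"dy":0,"dz":0,"rx":0,"ry":0,"rz":0,"grip":-0.3},{"dx":0,"dy":0,"dz":0,"rx":0,"ry":0,"rz":0,"grip":-0.3},{"dx":0,"dy":0,"dz":0.05,"rx":0,"ry":0,"rz":0,"grip":-0.3},{"dx":0,"dy":0,"dz":0.15,"rx":0,"ry":0,"rz":0,"grip":-0.3}]' |tail -3
python3 -m creep '[{"dx":-0.02,"dy":0,"dz":0.15,"rx":0,"ry":0,"rz":-0.02,"grip":-1},{"dx":-0.08,"dy":0.03,"dz":0.3,"rx":0,"ry":0,"rz":-0.05,"grip":-1},{"dx":-0.15,"dy":0.06,"dz":0.4,"rx":0,"ry":0,"rz":-0.08,"grip":-1},{"dx":-0.2,"dy":0.06,"dz":0.51,"rx":0,"ry":0,"rz":-0.11,"grip":-1},{"dx":-0.25,"dy":0.06,"dz":0.51,"rx":0,"ry":0,"rz":-0.13,"grip":-1}]' | head -3
python3 -m creep '[{"dx":0,"dy":0,"dz":0,"rx":0,"ry":0,"rz":-0.03,"grip":-1},{"dx":0,"dy":0,"dz":0,"rx":0,"ry":0,"rz":-0.06,"grip":-1},{"dx":0,"dy":0,"dz":0,"rx":0,"ry":0,"rz":-0.09,"grip":-1},{"dx":0,"dy":0,"dz":0,"rx":0,"ry":0,"rz":-0.12,"grip":-1},{"dx":0,"dy":0,"dz":0,"rx":0,"ry":0,"rz":-0.14,"grip":-1}]' | head -3
python3 - <<'E'
from h import *
st();im=get_image("wrist")[...,::-1];cv2.imwrite("pics/w5.png",im);c=get_calibration("wrist");np.save("w5.npy",c,allow_pickle=True)
E
```

```text
force: [0.3, -0.8, -0.1]
width: 55.8
gripper_force: 0.0
clock: 16.02
eef_pos: [554.0, 63.1, 314.5]
tool_rot: [3.135, -0.008, 0.879]
clock: 16.65
eef_pos: [552.4, 62.5, 310.4]
tool_rot: [-3.141, -0.002, -0.001]
t16.65 [552.4  62.5 310.4] [-3.141e+00 -2.000e-03 -1.000e-03] w85.3 q [-0.24  0.41  0.12  1.68 -0.05  1.05 -1.68]
```

View pics/w5.png

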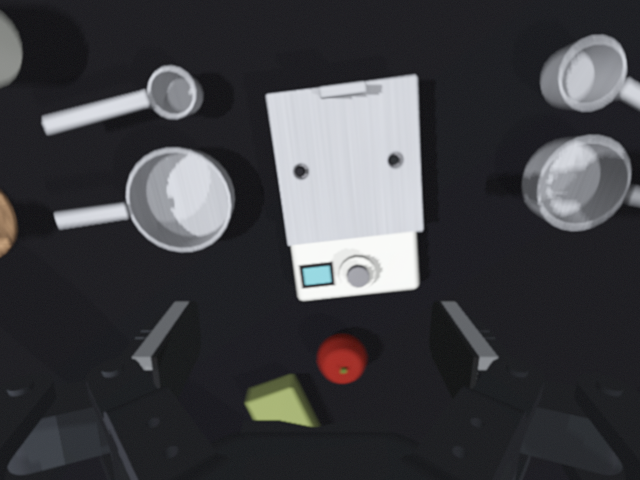

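Platter seated: pegs show in the holes at (301,171) and (395,160). pan1's rim is at about (181,199) with handle end (57,220); pan5 is at (174,91). Next I'll check the seating and measure the pans.

```bash
cat >> h.py <<'E'
def pan(im,c,x0,x1,y0,y1,thr=70):
    """im BGR. rim centre on z=40, radius, handle direction & tip on z=50"""
    out=[]
    for z in(40,50):
        g=cv2.cvtColor(rect(im,c,z,x0,x1,y0,y1,2.),cv2.COLOR_BGR2GRAY)
        k=max(cv2.findContours((g>thr).astype(np.uint8)*255,cv2.RETR_EXTERNAL,cv2.CHAIN_APPROX_NONE)[0],key=cv2.contourArea)
        m=np.zeros(np.add(g.shape,2),np.uint8);cv2.drawContours(m,[k+1],-1,255,-1)
        if z==40:
            _,r,_,p=cv2.minMaxLoc(cv2.distanceTransform(m,cv2.DIST_L2,5)); C=np.array([x1-p[1]/2,y1-p[0]/2]); r/=2
        else:
            v,u=np.nonzero(m); Q=np.c_[x1-v/2,y1-u/2]; D=np.linalg.norm(Q-C,axis=1)
            H=Q[(D>r+12)]; D=D[D>r+12]; bins=[H[(D>=b)&(D<b+8)].mean(0) for b in np.arange(r+14,D.max()-10,8) if ((D>=b)&(D<b+8)).sum()>40]
            vx,vy,*q=cv2.fitLine(np.array(bins,np.float32),cv2.DIST_L2,0,.01,.01).ravel(); d=np.array([vx,vy]); d*=np.sign(d@(np.mean(bins,0)-C))
            off=np.cross(d,C-np.array(q)); 
            print("rim",C.round(1),"r%.1f"%r,"handle ang %.1f deg"%np.degrees(np.arctan2(d[1],d[0])),"line misses rim centre by %.1f"%off,"tip at %.0f"%D.max(),"line pt",np.round(q,1))
            return C,d,np.array(q)
E
python3 - <<'E'
from h import *
c=np.load("w5.npy",allow_pickle=True).item();im=cv2.imread("pics/w5.png")
g=cv2.cvtColor(rect(im,c,38,470,680,-70,130,2.),cv2.COLOR_BGR2GRAY)
print("holes z38");blobs(g<80,680,130,2.,50)
print("pan1");pan(im,c,460,620,120,370)
print("pan5");pan(im,c,605,700,150,360)
E
```

```text
holes z38
 moment 573.0 78.7 area82 rect 573.2 79.0 size 10.3 10.3 ang 45.0
 moment 584.5 -19.6 area71 rect 584.4 -19.4 size 9.2 9.5 ang 45.0
 moment 595.8 41.0 area12863 rect 575.2 30.2 size 209.5 199.5 ang 90.0
pan1
rim [541. 208.] r56.3 handle ang 98.3 deg line misses rim centre by -0.3 tip at 131 line pt [526.6 305.1]
pan5
rim [650.5 203.5] r24.9 handle ang 104.1 deg line misses rim centre by -0.2 tip at 132 line pt [630.1 283.6]
```

```bash
python3 -m creep '[{"dx":-0.02,"dy":0.14,"dz":0,"rx":0,"ry":0,"rz":0.028,"grip":-0.3},{"dx":-0.04,"dy":0.28,"dz":0,"rx":0,"ry":0,"rz":0.056,"grip":-0.3},{"dx":-0.057,"dy":0.42,"dz":0,"rx":0,"ry":0,"rz":0.084,"grip":-0.3},{"dx":-0.057,"dy":0.558,"dz":0,"rx":0,"ry":0,"rz":0.112,"grip":-0.3},{"dx":-0.057,"dy":0.558,"dz":0,"rx":0,"ry":0,"rz":0.14,"grip":-0.3}]' | head -3
python3 -m creep '[{"dx":0,"dy":0,"dz":-0.05,"rx":0,"ry":0,"rz":0.028,"grip":-0.3},{"dx":0,"dy":0,"dz":-0.15,"rx":0,"ry":0,"rz":0.056,"grip":-0.3},{"dx":0,"dy":0,"dz":-0.25,"rx":0,"ry":0,"rz":0.084,"grip":-0.3},{"dx":0,"dy":0,"dz":-0.35,"rx":0,"ry":0,"rz":0.112,"grip":-0.3},{"dx":0,"dy":0,"dz":-0.4,"rx":0,"ry":0,"rz":0.133,"grip":-0.3}]' | head -3
python3 -m creep '[{"dx":0,"dy":0,"dz":-0.1,"rx":0,"ry":0,"rz":0,"grip":-0.3},{"dx":0,"dy":0,"dz":-0.2,"rx":0,"ry":0,"rz":0,"grip":-0.3},{"dx":0,"dy":0,"dz":-0.28,"rx":0,"ry":0,"rz":0,"grip":-0.3},{"dx":0,"dy":0,"dz":-0.305,"rx":0,"ry":0,"rz":0,"grip":-0.3},{"dx":0,"dy":0,"dz":-0.305,"rx":0,"ry":0,"rz":0,"grip":0}]'
python3 -m creep '[{"dx":0,"dy":0,"dz":0,"rx":0,"ry":0,"rz":0,"grip":0.4},{"dx":0,"dy":0,"dz":0,"rx":0,"ry":0,"rz":0,"grip":1},{"dx":0,"dy":0,"dz":0,"rx":0,"ry":0,"rz":0,"grip":1},{"dx":0,"dy":0,"dz":0,"rx":0,"ry":0,"rz":0,"grip":1},{"dx":0,"dy":0,"dz":0,"rx":0,"ry":0,"rz":0,"grip":1}]'
```

```text
clock: 17.32
eef_pos: [527.6, 291.9, 310.0]
tool_rot: [-3.139, -0.004, 0.9]
clock: 17.95
eef_pos: [528.9, 284.7, 147.9]
tool_rot: [-3.14, 0.0, 1.726]
clock: 18.58
eef_pos: [530.0, 285.6, 27.5]
tool_rot: [3.141, -0.0, 1.72]
force: [1.4, -0.4, -0.3]
width: 42.8
gripper_force: 0.0
clock: 19.2
eef_pos: [530.4, 285.9, 28.4]
tool_rot: [3.14, -0.001, 1.719]
force: [-0.7, 0.3, 6.1]
width: 12.8
gripper_force: 58.4
```

```bash
python3 -m creep '[{"dx":0,"dy":0,"dz":0.03,"rx":0,"ry":0,"rz":0,"grip":1},{"dx":0,"dy":0,"dz":0.1,"rx":0,"ry":0,"rz":0,"grip":1},{"dx":0,"dy":0,"dz":0.2,"rx":0,"ry":0,"rz":0,"grip":1},{"dx":0.02,"dy":-0.05,"dz":0.25,"rx":0,"ry":0,"rz":0,"grip":1},{"dx":0.04,"dy":-0.15,"dz":0.25,"rx":0,"ry":0,"rz":0,"grip":1}]'
python3 -m creep '[{"dx":0.03,"dy":-0.12,"dz":0,"rx":0,"ry":0,"rz":0,"grip":1},{"dx":0.05,"dy":-0.23,"dz":0,"rx":0,"ry":0,"rz":0,"grip":1},{"dx":0.0555,"dy":-0.299,"dz":0,"rx":0,"ry":0,"rz":0,"grip":1},{"dx":0.0555,"dy":-0.299,"dz":0,"rx":0,"ry":0,"rz":0,"grip":1},{"dx":0.0555,"dy":-0.299,"dz":0,"rx":0,"ry":0,"rz":0,"grip":1}]'
python3 - <<'E'
from h import *
im=get_image("wrist")[...,::-1];s=get_image("side")[...,::-1]
cv2.imwrite("pics/p1.png",np.hstack([cv2.resize(im,(400,300)),cv2.resize(s[140:320,170:410],(400,300),interpolation=cv2.INTER_CUBIC)]))
E
```

```text
clock: 19.82
eef_pos: [547.0, 227.8, 129.8]
tool_rot: [3.136, -0.003, 1.723]
force: [0.4, -0.4, -2.1]
width: 12.7
gripper_force: 58.6
clock: 20.45
eef_pos: [567.8, 106.8, 127.3]
tool_rot: [3.141, -0.001, 1.719]
force: [0.1, 0.6, -2.5]
width: 12.8
gripper_force: 58.6
```

View pics/p1.png

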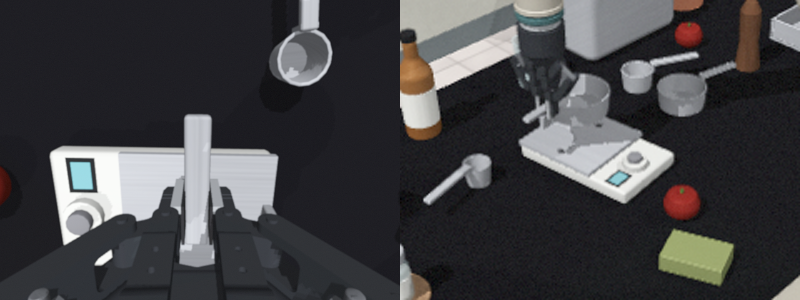

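pan1 hangs level over the platter in both views. Lowering.

```bash
python3 -m creep '[{"dx":0,"dy":0,"dz":-0.06,"rx":0,"ry":0,"rz":0,"grip":1},{"dx":0,"dy":0,"dz":-0.11,"rx":0,"ry":0,"rz":0,"grip":1},{"dx":0,"dy":0,"dz":-0.135,"rx":0,"ry":0,"rz":0,"grip":1},{"dx":0,"dy":0,"dz":-0.15,"rx":0,"ry":0,"rz":0,"grip":1},{"dx":0,"dy":0,"dz":-0.155,"rx":0,"ry":0,"rz":0,"grip":1}]'
python3 -m creep '[{"dx":0,"dy":0,"dz":0,"rx":0,"ry":0,"rz":0,"grip":1},{"dx":0,"dy":0,"dz":0,"rx":0,"ry":0,"rz":0,"grip":1},{"dx":0,"dy":0,"dz":0,"rx":0,"ry":0,"rz":0,"grip":0.6},{"dx":0,"dy":0,"dz":0,"rx":0,"ry":0,"rz":0,"grip":0.2},{"dx":0,"dy":0,"dz":0,"rx":0,"ry":0,"rz":0,"grip":-0.2}]'
```

```text
clock: 21.18
eef_pos: [567.9, 107.2, 66.1]
tool_rot: [3.141, -0.001, 1.72]
force: [-4.9, 1.7, 13.3]
width: 12.9
gripper_force: 60.5
clock: 21.8
eef_pos: [568.2, 105.6, 65.1]
tool_rot: [3.141, 0.0, 1.719]
force: [-0.3, -0.4, -0.1]
width: 50.3
gripper_force: 0.0
```

```bash
python3 -m creep '[{"dx":0,"dy":0,"dz":0.1,"rx":0,"ry":0,"rz":0,"grip":-0.2},{"dx":0,"dy":0,"dz":0.25,"rx":0,"ry":0,"rz":0,"grip":-0.2},{"dx":0.02,"dy":-0.04,"dz":0.4,"rx":0,"ry":0,"rz":0,"grip":-0.2},{"dx":0.04,"dy":-0.12,"dz":0.52,"rx":0,"ry":0,"rz":-0.02,"grip":-0.2},{"dx":0.06,"dy":-0.25,"dz":0.6,"rx":0,"ry":0,"rz":-0.04,"grip":-0.2}]'|head -3
python3 -m creep '[{"dx":0,"dy":-0.15,"dz":0.01,"rx":0,"ry":0,"rz":-0.0114,"grip":-0.2},{"dx":0.02,"dy":-0.3,"dz":0.01,"rx":0,"ry":0,"rz":-0.0114,"grip":-0.2},{"dx":0.045,"dy":-0.45,"dz":0.01,"rx":0,"ry":0,"rz":-0.0114,"grip":-0.2},{"dx":0.045,"dy":-0.58,"dz":0.01,"rx":0,"ry":0,"rz":-0.0114,"grip":-0.2},{"dx":0.045,"dy":-0.665,"dz":0.01,"rx":0,"ry":0,"rz":-0.0114,"grip":-0.2}]'|head -3
python3 -m creep '[{"dx":0,"dy":0,"dz":0,"rx":0,"ry":0,"rz":0,"grip":-0.2},{"dx":0,"dy":0,"dz":0,"rx":0,"ry":0,"rz":0,"grip":-0.2},{"dx":0,"dy":0,"dz":0,"rx":0,"ry":0,"rz":0,"grip":-0.2},{"dx":0,"dy":0,"dz":0,"rx":0,"ry":0,"rz":0,"grip":-0.2},{"dx":0,"dy":0,"dz":0,"rx":0,"ry":0,"rz":0,"grip":-0.2}]'|head -3
python3 - <<'E'
from h import *
st();im=get_image("wrist")[...,::-1];cv2.imwrite("pics/w6.png",im);c=get_calibration("wrist");np.save("w6.npy",c,allow_pickle=True)
cv2.imwrite("pics/w6s.png",cv2.resize(im,(480,360)))
for b in((495,625,-370,-150),(605,715,-370,-150)):
    try: pan(im,c,*b)
    except Exception as e: print(e)
E
```

```text
clock: 22.42
eef_pos: [592.9, 6.9, 307.9]
tool_rot: [3.138, -0.002, 1.467]
clock: 23.05
eef_pos: [609.0, -264.1, 308.4]
tool_rot: [-3.141, 0.001, 1.393]
clock: 23.68
eef_pos: [610.1, -259.6, 309.1]
tool_rot: [3.141, -0.0, 1.397]
t23.68 [ 610.1 -259.6  309.1] [ 3.141 -0.     1.397] w51.3 q [ 0.52  0.6  -0.29  1.37  0.17  1.2   0.05]
rim [ 561.  -220.5] r48.2 handle ang -101.4 deg line misses rim centre by -0.5 tip at 131 line pt [ 543.  -312.9]
rim [ 669.  -206.5] r32.6 handle ang -115.2 deg line misses rim centre by 0.6 tip at 131 line pt [ 631.7 -284.4]
```

View pics/w6s.png

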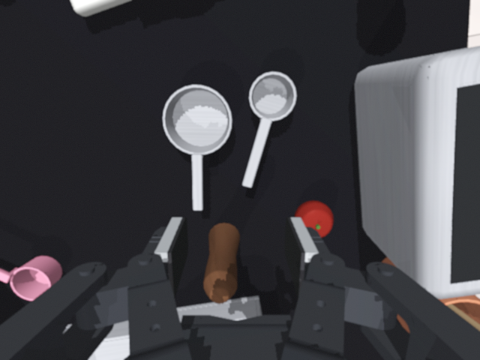

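Wrist view: pan2 at (197,120) and pan4 at (272,97), with radii 48.2 and 32.6, both as expected. The mill is at (220,262) and the pink decoy at (35,278), both clear of the path. Picking pan2.

```bash
python3 -m creep '[{"dx":-0.1,"dy":-0.05,"dz":-0.05,"rx":0,"ry":0,"rz":-0.004,"grip":-0.2},{"dx":-0.16,"dy":-0.085,"dz":-0.15,"rx":0,"ry":0,"rz":-0.004,"grip":-0.2},{"dx":-0.16,"dy":-0.085,"dz":-0.28,"rx":0,"ry":0,"rz":-0.004,"grip":-0.2},{"dx":-0.16,"dy":-0.085,"dz":-0.4,"rx":0,"ry":0,"rz":-0.004,"grip":-0.2},{"dx":-0.16,"dy":-0.085,"dz":-0.45,"rx":0,"ry":0,"rz":-0.004,"grip":-0.2}]'|head -3
python3 -m creep '[{"dx":0,"dy":0,"dz":-0.1,"rx":0,"ry":0,"rz":0,"grip":-0.2},{"dx":0,"dy":0,"dz":-0.2,"rx":0,"ry":0,"rz":0,"grip":-0.2},{"dx":0,"dy":0,"dz":-0.255,"rx":0,"ry":0,"rz":0,"grip":-0.2},{"dx":0,"dy":0,"dz":-0.255,"rx":0,"ry":0,"rz":0,"grip":0.1},{"dx":0,"dy":0,"dz":-0.255,"rx":0,"ry":0,"rz":0,"grip":0.5}]'|head -5
python3 -m creep '[{"dx":0,"dy":0,"dz":0,"rx":0,"ry":0,"rz":0,"grip":1},{"dx":0,"dy":0,"dz":0,"rx":0,"ry":0,"rz":0,"grip":1},{"dx":0,"dy":0,"dz":0,"rx":0,"ry":0,"rz":0,"grip":1},{"dx":0,"dy":0,"dz":0,"rx":0,"ry":0,"rz":0,"grip":1},{"dx":0,"dy":0,"dz":0.03,"rx":0,"ry":0,"rz":0,"grip":1}]'
```

```text
clock: 24.35
eef_pos: [544.1, -293.6, 126.0]
tool_rot: [-3.137, -0.001, 1.371]
clock: 24.98
eef_pos: [546.8, -294.6, 27.9]
tool_rot: [3.14, 0.0, 1.371]
force: [0.1, 0.0, -0.3]
width: 21.8
clock: 25.6
eef_pos: [544.8, -293.9, 38.5]
tool_rot: [-3.139, -0.001, 1.371]
force: [0.1, 0.5, -1.4]
width: 12.7
gripper_force: 58.5
```

```bash
python3 -m creep '[{"dx":0,"dy":0,"dz":0.08,"rx":0,"ry":0,"rz":0,"grip":1},{"dx":0,"dy":0,"dz":0.18,"rx":0,"ry":0,"rz":0,"grip":1},{"dx":0,"dy":0.05,"dz":0.26,"rx":0,"ry":0,"rz":0,"grip":1},{"dx":0,"dy":0.17,"dz":0.27,"rx":0,"ry":0,"rz":0,"grip":1},{"dx":0.02,"dy":0.3,"dz":0.27,"rx":0,"ry":0,"rz":0,"grip":1}]'|head -3
python3 -m creep '[{"dx":0.01,"dy":0.12,"dz":0,"rx":0,"ry":0,"rz":0,"grip":1},{"dx":0.0255,"dy":0.24,"dz":0,"rx":0,"ry":0,"rz":0,"grip":1},{"dx":0.0255,"dy":0.31,"dz":0,"rx":0,"ry":0,"rz":0,"grip":1},{"dx":0.0255,"dy":0.3225,"dz":0,"rx":0,"ry":0,"rz":0,"grip":1},{"dx":0.0255,"dy":0.3225,"dz":0,"rx":0,"ry":0,"rz":0,"grip":1}]'
python3 - <<'E'
from h import *
im=get_image("wrist")[...,::-1];s=get_image("side")[...,::-1]
cv2.imwrite("pics/p2.png",np.hstack([cv2.resize(im,(400,300)),cv2.resize(s[140:320,170:410],(400,300),interpolation=cv2.INTER_CUBIC)]))
E
```

```text
clock: 26.22
eef_pos: [553.1, -174.0, 147.9]
tool_rot: [3.141, 0.001, 1.369]
clock: 26.85
eef_pos: [563.7, -46.2, 147.0]
tool_rot: [-3.141, 0.001, 1.371]
force: [-0.7, -0.4, -1.2]
width: 12.4
gripper_force: 58.6
```

View pics/p2.png

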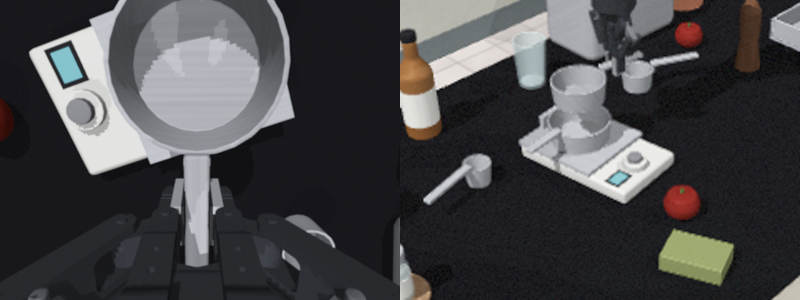

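pan2 hangs level and centred above pan1 in both views. Lowering.

```bash
python3 -m creep '[{"dx":0,"dy":0,"dz":-0.07,"rx":0,"ry":0,"rz":0,"grip":1},{"dx":0,"dy":0,"dz":-0.12,"rx":0,"ry":0,"rz":0,"grip":1},{"dx":0,"dy":0,"dz":-0.16,"rx":0,"ry":0,"rz":0,"grip":1},{"dx":0,"dy":0,"dz":-0.185,"rx":0,"ry":0,"rz":0,"grip":1},{"dx":0,"dy":0,"dz":-0.195,"rx":0,"ry":0,"rz":0,"grip":1}]'
python3 -m creep '[{"dx":0,"dy":0,"dz":-0.002,"rx":0,"ry":0,"rz":0,"grip":1},{"dx":0,"dy":0,"dz":-0.002,"rx":0,"ry":0,"rz":0,"grip":1},{"dx":0,"dy":0,"dz":-0.002,"rx":0,"ry":0,"rz":0,"grip":0.6},{"dx":0,"dy":0,"dz":-0.002,"rx":0,"ry":0,"rz":0,"grip":0.2},{"dx":0,"dy":0,"dz":-0.002,"rx":0,"ry":0,"rz":0,"grip":-0.2}]'
```

```text
clock: 27.58
eef_pos: [563.8, -47.2, 69.4]
tool_rot: [-3.141, 0.002, 1.369]
force: [-5.7, -4.6, 18.8]
width: 12.4
gripper_force: 61.2
clock: 28.2
eef_pos: [564.4, -45.2, 68.2]
tool_rot: [3.141, -0.0, 1.371]
force: [0.1, -0.1, -0.0]
width: 50.2
gripper_force: 0.0
```

```bash
python3 -m creep '[{"dx":0,"dy":0,"dz":0.1,"rx":0,"ry":0,"rz":0,"grip":-0.2},{"dx":0,"dy":0,"dz":0.25,"rx":0,"ry":0,"rz":0,"grip":-0.2},{"dx":0.04,"dy":-0.1,"dz":0.35,"rx":0,"ry":0,"rz":-0.02,"grip":-0.2},{"dx":0.1,"dy":-0.2,"dz":0.44,"rx":0,"ry":0,"rz":-0.0383,"grip":-0.2},{"dx":0.15,"dy":-0.32,"dz":0.52,"rx":0,"ry":0,"rz":-0.0383,"grip":-0.2}]'|head -3
python3 -m creep '[{"dx":0.02,"dy":-0.1,"dz":0.05,"rx":0,"ry":0,"rz":0,"grip":-0.2},{"dx":0.04,"dy":-0.2175,"dz":0.08,"rx":0,"ry":0,"rz":0,"grip":-0.2},{"dx":0.04,"dy":-0.2175,"dz":0.08,"rx":0,"ry":0,"rz":0,"grip":-0.2},{"dx":0.04,"dy":-0.2175,"dz":0.08,"rx":0,"ry":0,"rz":0,"grip":-0.2},{"dx":0.04,"dy":-0.2175,"dz":0.08,"rx":0,"ry":0,"rz":0,"grip":-0.2}]'|head -3
python3 - <<'E'
from h import *
st();im=get_image("wrist")[...,::-1];cv2.imwrite("pics/w7.png",im);c=get_calibration("wrist");np.save("w7.npy",c,allow_pickle=True)
t=get_image("top")[...,::-1];cv2.imwrite("pics/top7.png",t)
pan(im,c,605,715,-370,-150)
ct=get_calibration("top");print("pan5 (top cam)");pan(t,ct,600,700,150,360)
E
```

```text
clock: 28.82
eef_pos: [625.2, -173.4, 278.0]
tool_rot: [3.14, -0.001, 1.131]
clock: 29.45
eef_pos: [640.2, -258.3, 307.7]
tool_rot: [-3.14, -0.001, 1.133]
t29.45 [ 640.2 -258.3  307.7] [-3.140e+00 -1.000e-03  1.133e+00] w51.4 q [ 0.44  0.64 -0.18  1.28  0.11  1.24 -0.18]
rim [ 669.  -206.5] r32.5 handle ang -115.2 deg line misses rim centre by 0.0 tip at 131 line pt [ 632.2 -284.6]
pan5 (top cam)
rim [648.  205.5] r26.7 handle ang 104.8 deg line misses rim centre by -0.5 tip at 133 line pt [625.9 286.9]
```

```bash
python3 -m creep '[{"dx":-0.008,"dy":-0.036,"dz":-0.12,"rx":0,"ry":0,"rz":0,"grip":-0.2},{"dx":-0.008,"dy":-0.036,"dz":-0.27,"rx":0,"ry":0,"rz":0,"grip":-0.2},{"dx":-0.008,"dy":-0.036,"dz":-0.4,"rx":0,"ry":0,"rz":0,"grip":-0.2},{"dx":-0.008,"dy":-0.036,"dz":-0.5,"rx":0,"ry":0,"rz":0,"grip":-0.2},{"dx":-0.008,"dy":-0.036,"dz":-0.55,"rx":0,"ry":0,"rz":0,"grip":-0.2}]'|head -3
python3 -m creep '[{"dx":0,"dy":0,"dz":-0.09,"rx":0,"ry":0,"rz":0,"grip":-0.2},{"dx":0,"dy":0,"dz":-0.14,"rx":0,"ry":0,"rz":0,"grip":-0.2},{"dx":0,"dy":0,"dz":-0.153,"rx":0,"ry":0,"rz":0,"grip":0},{"dx":0,"dy":0,"dz":-0.153,"rx":0,"ry":0,"rz":0,"grip":0.4},{"dx":0,"dy":0,"dz":-0.153,"rx":0,"ry":0,"rz":0,"grip":1}]'|head -5
python3 -m creep '[{"dx":0,"dy":0,"dz":0,"rx":0,"ry":0,"rz":0,"grip":1},{"dx":0,"dy":0,"dz":0,"rx":0,"ry":0,"rz":0,"grip":1},{"dx":0,"dy":0,"dz":0,"rx":0,"ry":0,"rz":0,"grip":1},{"dx":0,"dy":0,"dz":0.03,"rx":0,"ry":0,"rz":0,"grip":1},{"dx":0,"dy":0,"dz":0.1,"rx":0,"ry":0,"rz":0,"grip":1}]'
```

```text
clock: 30.18
eef_pos: [635.7, -273.4, 85.7]
tool_rot: [-3.138, 0.0, 1.131]
clock: 30.8
eef_pos: [637.9, -275.1, 28.4]
tool_rot: [3.139, -0.0, 1.13]
force: [1.0, 0.6, 1.0]
width: 12.7
clock: 31.42
eef_pos: [635.0, -273.7, 65.7]
tool_rot: [-3.137, 0.0, 1.131]
force: [0.3, 0.5, -0.3]
width: 12.8
gripper_force: 58.5
```

```bash
python3 -m creep '[{"dx":0,"dy":0,"dz":0.1,"rx":0,"ry":0,"rz":0,"grip":1},{"dx":0,"dy":0.05,"dz":0.2,"rx":0,"ry":0,"rz":0.025,"grip":1},{"dx":0,"dy":0.15,"dz":0.22,"rx":0,"ry":0,"rz":0.05,"grip":1},{"dx":0,"dy":0.25,"dz":0.22,"rx":0,"ry":0,"rz":0.075,"grip":1},{"dx":0,"dy":0.37,"dz":0.22,"rx":0,"ry":0,"rz":0.1,"grip":1}]'|head -3
python3 -m creep '[{"dx":0,"dy":0.1,"dz":0,"rx":0,"ry":0,"rz":0.028,"grip":1},{"dx":0,"dy":0.2,"dz":0,"rx":0,"ry":0,"rz":0.055,"grip":1},{"dx":0,"dy":0.26,"dz":0,"rx":0,"ry":0,"rz":0.082,"grip":1},{"dx":-0.001,"dy":0.267,"dz":0,"rx":0,"ry":0,"rz":0.1089,"grip":1},{"dx":-0.001,"dy":0.267,"dz":0,"rx":0,"ry":0,"rz":0.1089,"grip":1}]'
python3 - <<'E'
from h import *
im=get_image("wrist")[...,::-1];s=get_image("side")[...,::-1]
cv2.imwrite("pics/p3.png",np.hstack([cv2.resize(im,(400,300)),cv2.resize(s[140:320,170:410],(400,300),interpolation=cv2.INTER_CUBIC)]))
E
```

```text
clock: 32.05
eef_pos: [636.3, -126.3, 155.3]
tool_rot: [-3.141, 0.001, 1.762]
clock: 32.67
eef_pos: [635.9, -19.6, 154.8]
tool_rot: [-3.141, -0.001, 2.442]
force: [1.2, 0.4, -0.5]
width: 12.6
gripper_force: 58.5
```

View pics/p3.png

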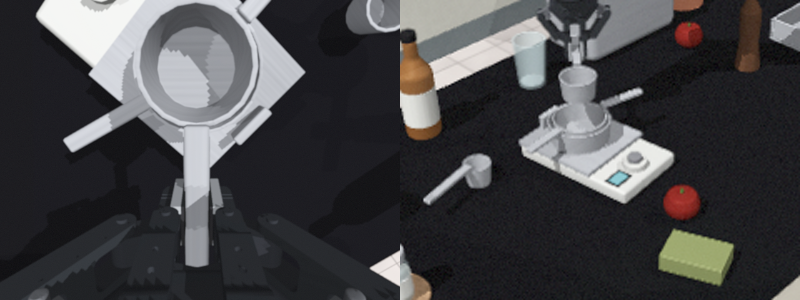

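pan4 is level above the nest, and the pan1 and pan2 handles lie clear of it. Lowering.

```bash
python3 -m creep '[{"dx":0,"dy":0,"dz":-0.07,"rx":0,"ry":0,"rz":0,"grip":1},{"dx":0,"dy":0,"dz":-0.13,"rx":0,"ry":0,"rz":0,"grip":1},{"dx":0,"dy":0,"dz":-0.17,"rx":0,"ry":0,"rz":0,"grip":1},{"dx":0,"dy":0,"dz":-0.195,"rx":0,"ry":0,"rz":0,"grip":1},{"dx":0,"dy":0,"dz":-0.205,"rx":0,"ry":0,"rz":0,"grip":1}]'
python3 -m creep '[{"dx":0,"dy":0,"dz":-0.002,"rx":0,"ry":0,"rz":0,"grip":1},{"dx":0,"dy":0,"dz":-0.002,"rx":0,"ry":0,"rz":0,"grip":1},{"dx":0,"dy":0,"dz":-0.002,"rx":0,"ry":0,"rz":0,"grip":0.6},{"dx":0,"dy":0,"dz":-0.002,"rx":0,"ry":0,"rz":0,"grip":0.2},{"dx":0,"dy":0,"dz":-0.002,"rx":0,"ry":0,"rz":0,"grip":-0.1}]'
```

```text
clock: 33.4
eef_pos: [637.2, -20.6, 73.3]
tool_rot: [3.142, 0.001, 2.442]
force: [-0.8, -3.0, 8.7]
width: 12.5
gripper_force: 59.7
clock: 34.02
eef_pos: [636.6, -19.8, 72.2]
tool_rot: [3.141, -0.0, 2.443]
force: [0.3, -0.3, 0.3]
width: 46.8
gripper_force: 0.0
```

```bash
python3 -m creep '[{"dx":0,"dy":0,"dz":0.1,"rx":0,"ry":0,"rz":0,"grip":-0.2},{"dx":0,"dy":0,"dz":0.25,"rx":0,"ry":0,"rz":0,"grip":-0.2},{"dx":0,"dy":0.05,"dz":0.38,"rx":0,"ry":0,"rz":-0.025,"grip":-0.2},{"dx":0,"dy":0.15,"dz":0.48,"rx":0,"ry":0,"rz":-0.05,"grip":-0.2},{"dx":-0.01,"dy":0.27,"dz":0.56,"rx":0,"ry":0,"rz":-0.075,"grip":-0.2}]'|head -3
python3 -m creep '[{"dx":0,"dy":0.13,"dz":0.03,"rx":0,"ry":0,"rz":-0.025,"grip":-0.2},{"dx":-0.006,"dy":0.26,"dz":0.03,"rx":0,"ry":0,"rz":-0.025,"grip":-0.2},{"dx":-0.006,"dy":0.355,"dz":0.03,"rx":0,"ry":0,"rz":-0.025,"grip":-0.2},{"dx":-0.006,"dy":0.355,"dz":0.03,"rx":0,"ry":0,"rz":-0.025,"grip":-0.2},{"dx":-0.006,"dy":0.355,"dz":0.03,"rx":0,"ry":0,"rz":-0.025,"grip":-0.2}]'|head -3
python3 - <<'E'
from h import *
st();im=get_image("wrist")[...,::-1];cv2.imwrite("pics/w8.png",im);c=get_calibration("wrist");np.save("w8.npy",c,allow_pickle=True)
pan(im,c,600,705,150,360)
E
```

```text
clock: 34.65
eef_pos: [633.1, 88.3, 298.1]
tool_rot: [3.14, 0.001, 1.964]
clock: 35.28
eef_pos: [630.2, 229.1, 307.8]
tool_rot: [-3.141, 0.001, 1.814]
t35.27 [630.2 229.1 307.8] [-3.141e+00  1.000e-03  1.814e+00] w51.5 q [-0.18  0.62 -0.39  1.34  0.24  1.23 -0.34]
rim [649.  204.5] r24.5 handle ang 105.0 deg line misses rim centre by -0.2 tip at 131 line pt [627.6 284. ]
```

```bash
python3 -m creep '[{"dx":0.001,"dy":0.116,"dz":-0.08,"rx":0,"ry":0,"rz":0.002,"grip":-0.2},{"dx":0.001,"dy":0.116,"dz":-0.23,"rx":0,"ry":0,"rz":0.002,"grip":-0.2},{"dx":0.001,"dy":0.116,"dz":-0.38,"rx":0,"ry":0,"rz":0.002,"grip":-0.2},{"dx":0.001,"dy":0.116,"dz":-0.5,"rx":0,"ry":0,"rz":0.002,"grip":-0.2},{"dx":0.001,"dy":0.116,"dz":-0.55,"rx":0,"ry":0,"rz":0.002,"grip":-0.2}]'|head -3
python3 -m creep '[{"dx":0,"dy":0,"dz":-0.09,"rx":0,"ry":0,"rz":0,"grip":-0.2},{"dx":0,"dy":0,"dz":-0.14,"rx":0,"ry":0,"rz":0,"grip":-0.2},{"dx":0,"dy":0,"dz":-0.153,"rx":0,"ry":0,"rz":0,"grip":0},{"dx":0,"dy":0,"dz":-0.153,"rx":0,"ry":0,"rz":0,"grip":0.4},{"dx":0,"dy":0,"dz":-0.153,"rx":0,"ry":0,"rz":0,"grip":1}]'|head -5
python3 -m creep '[{"dx":0,"dy":0,"dz":0,"rx":0,"ry":0,"rz":0,"grip":1},{"dx":0,"dy":0,"dz":0,"rx":0,"ry":0,"rz":0,"grip":1},{"dx":0,"dy":0,"dz":0,"rx":0,"ry":0,"rz":0,"grip":1},{"dx":0,"dy":0,"dz":0.03,"rx":0,"ry":0,"rz":0,"grip":1},{"dx":0,"dy":0,"dz":0.1,"rx":0,"ry":0,"rz":0,"grip":1}]'
```

```text
clock: 35.95
eef_pos: [629.5, 273.5, 85.1]
tool_rot: [-3.137, 0.002, 1.825]
clock: 36.58
eef_pos: [631.5, 277.0, 28.5]
tool_rot: [3.139, -0.001, 1.827]
force: [-0.4, 0.4, 0.9]
width: 12.7
clock: 37.2
eef_pos: [628.8, 275.1, 65.8]
tool_rot: [-3.137, 0.001, 1.827]
force: [0.0, -0.1, -1.3]
width: 12.6
gripper_force: 58.5
```

```bash
python3 -m creep '[{"dx":0,"dy":0,"dz":0.1,"rx":0,"ry":0,"rz":0,"grip":1},{"dx":0,"dy":-0.04,"dz":0.2,"rx":0,"ry":0,"rz":-0.025,"grip":1},{"dx":0,"dy":-0.13,"dz":0.23,"rx":0,"ry":0,"rz":-0.05,"grip":1},{"dx":0.01,"dy":-0.23,"dz":0.23,"rx":0,"ry":0,"rz":-0.075,"grip":1},{"dx":0.015,"dy":-0.33,"dz":0.23,"rx":0,"ry":0,"rz":-0.1,"grip":1}]'|head -3
python3 -m creep '[{"dx":0,"dy":-0.08,"dz":0,"rx":0,"ry":0,"rz":-0.027,"grip":1},{"dx":0,"dy":-0.14,"dz":0,"rx":0,"ry":0,"rz":-0.054,"grip":1},{"dx":0,"dy":-0.17,"dz":0,"rx":0,"ry":0,"rz":-0.0794,"grip":1},{"dx":0,"dy":-0.17,"dz":0,"rx":0,"ry":0,"rz":-0.0794,"grip":1},{"dx":0,"dy":-0.17,"dz":0,"rx":0,"ry":0,"rz":-0.0794,"grip":1}]'|head -3
python3 -m creep '[{"dx":0,"dy":0,"dz":-0.06,"rx":0,"ry":0,"rz":0,"grip":1},{"dx":0,"dy":0,"dz":-0.1,"rx":0,"ry":0,"rz":0,"grip":1},{"dx":0,"dy":0,"dz":-0.13,"rx":0,"ry":0,"rz":0,"grip":1},{"dx":0,"dy":0,"dz":-0.155,"rx":0,"ry":0,"rz":0,"grip":1},{"dx":0,"dy":0,"dz":-0.17,"rx":0,"ry":0,"rz":0,"grip":1}]'
```

```text
clock: 37.83
eef_pos: [636.1, 142.8, 159.4]
tool_rot: [-3.141, 0.001, 1.193]
clock: 38.45
eef_pos: [636.2, 77.6, 158.9]
tool_rot: [-3.141, -0.0, 0.703]
clock: 39.08
eef_pos: [636.5, 76.5, 90.3]
tool_rot: [-3.141, 0.0, 0.7]
force: [-0.5, -1.1, -0.4]
width: 12.9
gripper_force: 58.5
```

```bash
python3 -m creep '[{"dx":0,"dy":0,"dz":-0.012,"rx":0,"ry":0,"rz":0,"grip":1},{"dx":0,"dy":0,"dz":-0.022,"rx":0,"ry":0,"rz":0,"grip":1},{"dx":0,"dy":0,"dz":-0.03,"rx":0,"ry":0,"rz":0,"grip":1},{"dx":0,"dy":0,"dz":-0.036,"rx":0,"ry":0,"rz":0,"grip":1},{"dx":0,"dy":0,"dz":-0.036,"rx":0,"ry":0,"rz":0,"grip":1}]'
```

```text
clock: 39.7
eef_pos: [637.3, 76.9, 77.5]
tool_rot: [3.141, -0.002, 0.7]
force: [0.1, 0.5, 6.0]
width: 12.8
gripper_force: 59.2
```

```bash
python3 -m creep '[{"dx":0,"dy":0,"dz":0,"rx":0,"ry":0,"rz":0,"grip":0.6},{"dx":0,"dy":0,"dz":0,"rx":0,"ry":0,"rz":0,"grip":0.2},{"dx":0,"dy":0,"dz":0,"rx":0,"ry":0,"rz":0,"grip":-0.1},{"dx":0,"dy":0,"dz":0.08,"rx":0,"ry":0,"rz":0,"grip":-0.1},{"dx":0,"dy":0,"dz":0.22,"rx":0,"ry":0,"rz":0,"grip":-0.1}]'|head -3
python3 -m creep '[{"dx":0,"dy":0,"dz":0.12,"rx":0,"ry":0,"rz":-0.025,"grip":1},{"dx":-0.07,"dy":-0.03,"dz":0.22,"rx":0,"ry":0,"rz":-0.05,"grip":1},{"dx":-0.17,"dy":-0.08,"dz":0.3,"rx":0,"ry":0,"rz":-0.075,"grip":1},{"dx":-0.2675,"dy":-0.13,"dz":0.36,"rx":0,"ry":0,"rz":-0.1,"grip":1},{"dx":-0.2675,"dy":-0.13,"dz":0.36,"rx":0,"ry":0,"rz":-0.111,"grip":1}]'|head -3
python3 -m creep '[{"dx":0,"dy":0,"dz":0,"rx":0,"ry":0,"rz":0,"grip":1},{"dx":0,"dy":0,"dz":0,"rx":0,"ry":0,"rz":0,"grip":1},{"dx":0,"dy":0,"dz":0,"rx":0,"ry":0,"rz":0,"grip":1},{"dx":0,"dy":0,"dz":0,"rx":0,"ry":0,"rz":0,"grip":1},{"dx":0,"dy":0,"dz":0,"rx":0,"ry":0,"rz":0,"grip":1}]'|head -3
python3 - <<'E'
from h import *
st();im=get_image("wrist")[...,::-1];cv2.imwrite("pics/w9.png",im);c=get_calibration("wrist");np.save("w9.npy",c,allow_pickle=True)
s=get_image("side")[...,::-1];cv2.imwrite("pics/fin.png",np.vstack([np.hstack([cv2.resize(im,(480,360)),cv2.resize(s[190:310,230:340],(320,360),interpolation=cv2.INTER_CUBIC)])]))
E
```

```text
clock: 40.33
eef_pos: [634.7, 76.2, 163.2]
tool_rot: [-3.139, 0.005, 0.7]
clock: 40.95
eef_pos: [527.9, 22.4, 311.0]
tool_rot: [3.141, -0.003, -0.004]
clock: 41.58
eef_pos: [529.5, 24.5, 308.3]
tool_rot: [3.142, 0.0, 0.002]
t41.58 [529.5  24.5 308.3] [3.142e+00 0.000e+00 2.000e-03] w0.0 q [-0.19  0.37  0.13  1.75 -0.05  1.02 -1.61]
```

View pics/fin.png

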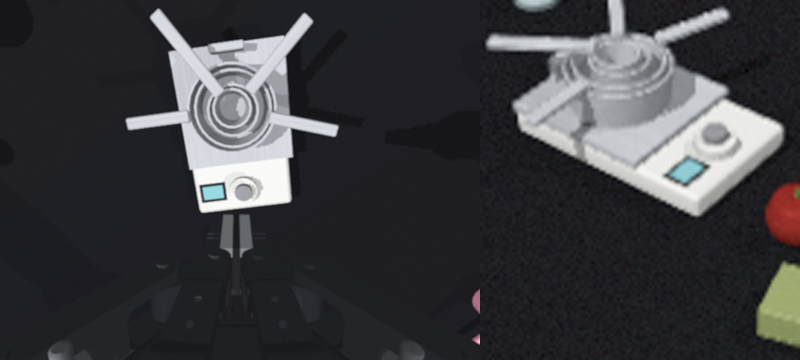

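The nest stands concentric with its handles fanned at about ±40° and ±100°. The button is at view px (243,191). I'll get its position and press it.

```bash
python3 - <<'E'
from h import *
c=np.load("w9.npy",allow_pickle=True).item()
for z in(36,42):print(cast(c,(324.3,254.8),z).round(1))
E
python3 -m creep '[{"dx":-0.1,"dy":-0.01,"dz":-0.1,"rx":0,"ry":0,"rz":0,"grip":1},{"dx":-0.177,"dy":-0.031,"dz":-0.2,"rx":0,"ry":0,"rz":0,"grip":1},{"dx":-0.177,"dy":-0.031,"dz":-0.33,"rx":0,"ry":0,"rz":0,"grip":1},{"dx":-0.177,"dy":-0.031,"dz":-0.45,"rx":0,"ry":0,"rz":0,"grip":1},{"dx":-0.177,"dy":-0.031,"dz":-0.55,"rx":0,"ry":0,"rz":0,"grip":1}]'
```

```text
[[455.8  13.3  36. ]]
[[457.9  13.5  42. ]]
clock: 42.3
eef_pos: [458.7, 12.1, 87.1]
tool_rot: [-3.142, -0.0, 0.002]
force: [1.0, 0.7, 0.7]
width: -0.1
gripper_force: 0.0
```

```bash
python3 -m creep '[{"dx":0,"dy":0,"dz":-0.07,"rx":0,"ry":0,"rz":0,"grip":1},{"dx":0,"dy":0,"dz":-0.095,"rx":0,"ry":0,"rz":0,"grip":1},{"dx":0,"dy":0,"dz":-0.11,"rx":0,"ry":0,"rz":0,"grip":1},{"dx":0,"dy":0,"dz":-0.115,"rx":0,"ry":0,"rz":0,"grip":1},{"dx":0,"dy":0,"dz":-0.115,"rx":0,"ry":0,"rz":0,"grip":1}]'
```

```text
clock: 42.92
eef_pos: [457.8, 12.0, 45.5]
tool_rot: [-3.141, 0.0, 0.002]
force: [-7.1, -0.2, 28.7]
width: -0.3
gripper_force: 14.7
```

```bash
python3 -m creep '[{"dx":0,"dy":0,"dz":0.008,"rx":0,"ry":0,"rz":0,"grip":1},{"dx":0,"dy":0,"dz":0.01,"rx":0,"ry":0,"rz":0,"grip":1},{"dx":0,"dy":0,"dz":0.01,"rx":0,"ry":0,"rz":0,"grip":1},{"dx":0,"dy":0,"dz":0.01,"rx":0,"ry":0,"rz":0,"grip":1},{"dx":0,"dy":0,"dz":0.01,"rx":0,"ry":0,"rz":0,"grip":1}]'|head -4
python3 -m creep '[{"dx":0,"dy":0,"dz":0.005,"rx":0,"ry":0,"rz":0,"grip":1},{"dx":0,"dy":0,"dz":0.005,"rx":0,"ry":0,"rz":0,"grip":1},{"dx":0,"dy":0,"dz":0.005,"rx":0,"ry":0,"rz":0,"grip":1},{"dx":0,"dy":0,"dz":0.005,"rx":0,"ry":0,"rz":0,"grip":1},{"dx":0,"dy":0,"dz":0.005,"rx":0,"ry":0,"rz":0,"grip":1}]'|head -4
python3 -m creep '[{"dx":0,"dy":0,"dz":0.006,"rx":0,"ry":0,"rz":0,"grip":1},{"dx":0,"dy":0,"dz":0.006,"rx":0,"ry":0,"rz":0,"grip":1},{"dx":0,"dy":0,"dz":0.006,"rx":0,"ry":0,"rz":0,"grip":1},{"dx":0,"dy":0,"dz":0.006,"rx":0,"ry":0,"rz":0,"grip":1},{"dx":0,"dy":0,"dz":0.006,"rx":0,"ry":0,"rz":0,"grip":1}]'|head -4
```

```text
clock: 43.55
eef_pos: [459.0, 12.1, 46.5]
tool_rot: [3.142, -0.0, 0.002]
force: [-2.0, -0.4, 4.3]
clock: 44.18
eef_pos: [458.9, 12.1, 48.5]
tool_rot: [3.142, -0.0, 0.002]
force: [-0.4, 0.2, 2.4]
clock: 44.8
eef_pos: [458.9, 12.1, 50.9]
tool_rot: [3.142, -0.0, 0.002]
force: [-0.1, -0.3, 1.3]
```

Spring response is 1.3, 2.4 and 4.3 N, then a hard stop at 28.7 N, so the button went fully down. I'll retreat to the earlier hover and compare with the pre-press picture.

```bash
python3 -m creep '[{"dx":0,"dy":0,"dz":0.1,"rx":0,"ry":0,"rz":0,"grip":1},{"dx":0,"dy":0,"dz":0.25,"rx":0,"ry":0,"rz":0,"grip":1},{"dx":0,"dy":0,"dz":0.4,"rx":0,"ry":0,"rz":0,"grip":1},{"dx":0.08,"dy":0.01,"dz":0.54,"rx":0,"ry":0,"rz":0,"grip":1},{"dx":0.177,"dy":0.031,"dz":0.644,"rx":0,"ry":0,"rz":0,"grip":1}]'|head -3
python3 -m creep '[{"dx":0,"dy":0,"dz":0,"rx":0,"ry":0,"rz":0,"grip":1},{"dx":0,"dy":0,"dz":0,"rx":0,"ry":0,"rz":0,"grip":1},{"dx":0,"dy":0,"dz":0,"rx":0,"ry":0,"rz":0,"grip":1},{"dx":0,"dy":0,"dz":0,"rx":0,"ry":0,"rz":0,"grip":1},{"dx":0,"dy":0,"dz":0,"rx":0,"ry":0,"rz":0,"grip":1}]'|head -3
python3 - <<'E'
from h import *
im=get_image("wrist")[...,::-1];c=get_calibration("wrist");c0=np.load("w9.npy",allow_pickle=True).item();i0=cv2.imread("pics/w9.png")
f=lambda i,c:cv2.GaussianBlur(cv2.cvtColor(rect(i,c,84,420,730,-120,180,2.),cv2.COLOR_BGR2GRAY),(9,9),0).astype(int)
d=abs(f(im,c)-f(i0,c0));print("diff max",d.max(),"n>40",(d>40).sum())
t=get_image("top");ct=get_calibration("top")
g=cv2.cvtColor(rect(t[...,::-1],ct,96,470,550,420,510,2.),cv2.COLOR_BGR2HSV)
print("jar lid (low sat)");blobs((g[...,1]<60)&(g[...,2]>130),550,510,2.,300)
st()
E
```

```text
clock: 45.42
eef_pos: [529.8, 24.2, 311.4]
tool_rot: [-3.142, -0.002, 0.002]
clock: 46.05
eef_pos: [529.0, 24.4, 308.0]
tool_rot: [3.141, 0.001, 0.002]
diff max 23 n>40 0
jar lid (low sat)
 moment 500.0 457.8 area2270 rect 499.2 457.3 size 60.6 47.0 ang 33.7
t46.15 [529.3  24.4 308.3] [3.142e+00 0.000e+00 2.000e-03] w0.0 q [-0.2   0.37  0.14  1.75 -0.06  1.02 -1.6 ]
```

```bash
python3 -c "
from cell import ctrl
print(ctrl.finish_job())"
```

```text
the job is handed in; nothing more can be done
None
```

The job is handed in, with no verdict returned: the jar is on the mat, the platter is on its pegs, pans 1, 2, 4 and 5 (pan3 was absent) are nested with their handles fanned, and the tare was pressed fully down and released.

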